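Ready the block heater: press in sleeves, load vials, set level

TASK

Get the dry-block heater ready for a run: press every brass adapter sleeve into a bore of the block until its collar sits flush on the block, and stand every vial from the white rack, right way up, down inside a fitted sleeve of its own. Once all of that is loaded, roll the heater's edge wheel up, ridge by ridge, to level 5 (five dots uppermost). Do not tip a vial over, and leave the other things on the bench where they are.

Things in the scene. Friction and masses are not known exactly. Their poses are not given: they have to be found in the camera images.
- sleeve0: brass adapter sleeve with a white plastic collar on top (3 or 4 present, all alike, 0.08 kg): open tube. Shank 36 mm diameter, 20 mm long, lowest 6 mm tapering to 34; collar 46 mm diameter, 8 mm tall, gripped by its side; through hole 29 mm. Starts standing on its shank on the bench. Origin: centre of the shoulder (collar's underside), 20 mm above the foot; z up towards the collar
- sleeve1: brass adapter sleeve with a white plastic collar on top (3 or 4 present, all alike, 0.08 kg): open tube. Shank 36 mm diameter, 20 mm long, lowest 6 mm tapering to 34; collar 46 mm diameter, 8 mm tall, gripped by its side; through hole 29 mm. Starts standing on its shank on the bench. Origin: centre of the shoulder (collar's underside), 20 mm above the foot; z up towards the collar
- sleeve2: brass adapter sleeve with a white plastic collar on top (3 or 4 present, all alike, 0.08 kg): open tube. Shank 36 mm diameter, 20 mm long, lowest 6 mm tapering to 34; collar 46 mm diameter, 8 mm tall, gripped by its side; through hole 29 mm. Starts standing on its shank on the bench. Origin: centre of the shoulder (collar's underside), 20 mm above the foot; z up towards the collar
- sleeve3: brass adapter sleeve with a white plastic collar on top (3 or 4 present, all alike, 0.08 kg): open tube. Shank 36 mm diameter, 20 mm long, lowest 6 mm tapering to 34; collar 46 mm diameter, 8 mm tall, gripped by its side; through hole 29 mm. Starts standing on its shank on the bench. Origin: centre of the shoulder (collar's underside), 20 mm above the foot; z up towards the collar
- vial0: capped amber glass vial (2 or 3 present, all alike, 50 g): body 24 mm diameter, black cap 26 mm diameter and 14 mm tall at the top, total height 70 mm. Starts upright in the rack, its bottom 8 mm above the bench. Origin: centre of its bottom; z up through the cap
- vial1: capped amber glass vial (2 or 3 present, all alike, 50 g): body 24 mm diameter, black cap 26 mm diameter and 14 mm tall at the top, total height 70 mm. Starts upright in the rack, its bottom 8 mm above the bench. Origin: centre of its bottom; z up through the cap
- vial2: capped amber glass vial (2 or 3 present, all alike, 50 g): body 24 mm diameter, black cap 26 mm diameter and 14 mm tall at the top, total height 70 mm. Starts upright in the rack, its bottom 8 mm above the bench. Origin: centre of its bottom; z up through the cap
- rack: fixed white rack, 62 mm (its x) by 164 mm (its y) by 36 mm tall, with a row along its y of three square holes 27 mm wide and 28 mm deep, 48 mm apart, the middle one at its centre. Origin: centre of its underside
- heater: fixed dry-block heater: white housing 130 mm deep (x) by 352 mm wide (y), deck at 85 mm. Aluminium block 87 by 236 mm, centre at y +50, upper face at 88 mm, with four bores; the control end (y below -68) carries the edge wheel. A vial in a fitted sleeve stands on the bore's floor, its cap top 28 mm above the collar. Origin: centre of its underside; x points away from the robot
- bore0 (a point): centre of the mouth of bore 1 of 4 (in a row along the heater's y, 56 mm apart) at the block's upper face; axes as the heater's. 37.5 mm diameter, 1.5 mm chamfer, 34 mm deep. Three sprung rollers in its wall, 11 mm down, clench the shank: a sleeve let go stands about 11 mm proud on them and takes a push of about 8 to 16 N from there, till the collar is on the block (sleeve origin here)
- bore1 (a point): centre of the mouth of bore 2 of 4 (in a row along the heater's y, 56 mm apart) at the block's upper face; axes as the heater's. 37.5 mm diameter, 1.5 mm chamfer, 34 mm deep. Three sprung rollers in its wall, 11 mm down, clench the shank: a sleeve let go stands about 11 mm proud on them and takes a push of about 8 to 16 N from there, till the collar is on the block (sleeve origin here)
- bore2 (a point): centre of the mouth of bore 3 of 4 (in a row along the heater's y, 56 mm apart) at the block's upper face; axes as the heater's. 37.5 mm diameter, 1.5 mm chamfer, 34 mm deep. Three sprung rollers in its wall, 11 mm down, clench the shank: a sleeve let go stands about 11 mm proud on them and takes a push of about 8 to 16 N from there, till the collar is on the block (sleeve origin here)
- bore3 (a point): centre of the mouth of bore 4 of 4 (in a row along the heater's y, 56 mm apart) at the block's upper face; axes as the heater's. 37.5 mm diameter, 1.5 mm chamfer, 34 mm deep. Three sprung rollers in its wall, 11 mm down, clench the shank: a sleeve let go stands about 11 mm proud on them and takes a push of about 8 to 16 N from there, till the collar is on the block (sleeve origin here)
- wheel (a joint): angle of the heater's edge wheel (rad): level = angle / 0.785 (level 5 at 3.927), growing as the wheel's top is pushed away from the robot, to the heater's +x. It rests with a click at each whole level 0 to 7 (stops at both ends); pushed past half way it snaps to the next. Eight ridges; the white dots on the land facing straight up count the level. About 2 to 3 N on a ridge turns it
- wheel_axis (a point): centre of the edge wheel on its axle, which lies along the heater's y, 77 mm above the bench, 8 mm below the deck. Wheel 24 mm wide, hub radius 26 mm; ridges are bars 6 mm in diameter along the axle, centres 28 mm from it (tips at 31 mm), 45 degrees apart; at rest the upper two stand 22.5 degrees either side of straight up. Axes as the heater's
- beaker: glass beaker, 72 mm diameter, 95 mm tall, not part of the job. Origin: centre of its underside
- tipbox: blue box of pipette tips, 85 by 120 by 55 mm, not part of the job. Origin: centre of its underside
- dishes: stack of clear dishes, 92 mm diameter, 42 mm tall, not part of the job. Origin: centre of its underside
Not all that is in view belongs to the job. Leave any green look-alike of the sleeve2 alone. Leave any orange look-alike of the sleeve1 alone.

How it is judged:
By the outcome, as a careful person would: the job done as asked, in the order asked, and still so for the second after the job is handed in, with the robot touching nothing.
Of sleeve0, sleeve1, sleeve2, sleeve3 only 3 to 4 are there at a start; the rules pass over those that are not, and their reading is None.
Of vial0, vial1, vial2 only 2 to 3 are there at a start; the rules pass over those that are not, and their reading is None.
At some moment in a run one of sleeve0, sleeve1, sleeve2, sleeve3 may be knocked a few centimetres aside while the robot is not near it.
It also fails if it takes over 210 s, if anything falls off the work surface, if the arm or the gripper's body presses on something with over 40 N, if the wrist force passes 120 N, or if a joint passes its speed limit or range.

ROBOT

A 6-joint arm with a two-finger parallel gripper is mounted at the origin on the work surface. World frame = base frame: x ahead of the robot, y to its left, z up, the work surface at z = 0. Lengths are in mm, angles in degrees, forces in N, time in s.
With the tool pointing down it reaches from about 375 to 925 mm from the base axis. Payload 5.7 kg.
Tool frame: the origin (TCP) lies at the very end of the fingers, on their centre line; the grasp point (between the pads) lies 19 mm behind it (robot.grip_point_offset is the distance from the TCP to the grasp point, in mm); z points along the fingers, y is the direction in which the jaws open and shut (so a half turn about z gives the same grasp; the last joint's range is limited). The gripper opens to 85 mm and grips with 20 to 120 N. Pads are 22 mm wide; open, the fingers measure 114 mm over their backs; the gripper's body (76 mm by 85 mm) begins 54 mm behind the grasp point. The pads swing forward as they close: fully open they stand 13 mm farther back than shut.
Start: joints at [69.723, 20.558, 86.54, -0, 72.909, -6.595], TCP at [141.917, 582.943, 231.267] pointing down, gripper open.
Joint ranges: [-170.27, 170.27], [-57.76, 135], [12.27, 136.19], [-55.21, 235.2], [11.17, 155.16], [-170.74, 170.74]. Speed limits (degrees/s): [136.94, 136.94, 180, 180, 180, 180].

INTERFACE

Orientations are given as [roll, pitch, yaw] about the fixed x, y, z axes, in that order (R = Rz(yaw) Ry(pitch) Rx(roll)).
In Python, from bench import sensors, imaging, ticket, robot gives the robot as it stands. The module is installed in compiled form; this text tells all that it offers.
- The arm moves only by the shell command python3 -m inch 'ROWS' [FORCE]. ROWS is JSON, a list of rows, each an object with "fingers": the opening, from 0 (shut) to 1 (fully open); "translation": the shift along the world's x, y, z in m, a list of three; "angular": the turn, a rotation vector about the world's x, y, z in degrees, a list of three. In form: [{"fingers": fingers, "translation": [tx, ty, tz], "angular": [rx, ry, rz]}, ...]. A call has 1 to 12 rows; each row shifts and turns the commanded pose from where the row before left it; what a row does not reach is not made up. A row lasts 1/10 s, in which the tool goes at most 50 mm and 8.59 degrees, less where a joint would pass 70% of its speed; a pose out of reach is approached as far as the arm can. A call with a gripper value outside its range is refused whole. The fingers move at their own pace and stop on an object; FORCE is the grip in N (left out, the last holds). Time passes only in rows, so rows that do not move let the fingers close. It gives the time, the measured TCP pose, the force and the opening at its end, in the units of the state.
- sensors.read_state(): the state, without advancing time (a new reading comes with each control period).
- imaging.capture(name): name is "scene" or "top" or "wrist"; returns the picture (420x560x3 uint8, red, green, blue); there is no depth.
- imaging.calibration(name): a dict with "K" (3x3 intrinsics, pixels), "dist" ([k1, k2, p1, p2, k3] as OpenCV has them; the pictures are not rectified), "world_to_cam" (4x4, takes a point from world to camera coordinates). Camera axes: x right, y down, z forward; pixel columns grow to the right and rows downward; lengths in mm; the calibration is good to about 2 mm. A picture is of the moment at which its call begins: read the wrist's pose just before it. calibration takes no time and is no camera call; for the wrist camera it gives the pose at the moment of the call.
- ticket.finish_job(): hands the job in, once; it reports no verdict.
The state is a dict: "t": time; "joints": joint angles; "qd": joint speeds; "tau": joint torques, N m; "tool_pos": TCP position; "tool_rot": TCP orientation; "wrist_force": force on the tool from outside, world axes, zero at the start; "wrist_torque": the same for the moment, N m; "finger_gap": opening from 0.0 (shut) to 1.0 (fully open).
Only numpy, scipy, OpenCV 4.12 (cv2) and the standard library are available. Lean on these libraries where they do the work, as an engineer would, in place of code of your own. Each camera call takes 0.05 s, during which the arm holds its last target. There are 200 camera calls.

## Working session

There is one attempt and no reset: what is moved stays moved. The work goes in short steps, Python scripts to look and compute and a shell command to move; the robot and the scene stay as the last step left them, time stands still between calls to the robot, and variables do not carry over. Pictures are saved under pics/ and viewed, about 12 in all and at most 16, crops included, and the job is handed in when it is done.

```bash
mkdir -p pics
cat > h.py <<'E'
import numpy as np, cv2
from bench import sensors, imaging
def snap(n,f):
    c=imaging.calibration(n); im=imaging.capture(n); cv2.imwrite(f'pics/{f}.png',cv2.cvtColor(np.asarray(im),cv2.COLOR_RGB2BGR)); return np.asarray(im),c
def ray(c,uv,z):
    K=np.array(c['K']);d=np.array(c['dist']);T=np.array(c['world_to_cam'])
    p=cv2.undistortPoints(np.array([[uv]],float),K,d)[0,0]
    R=T[:3,:3];o=-R.T@T[:3,3];v=R.T@np.array([p[0],p[1],1]);return o+v*(z-o[2])/v[2]
def proj(c,P):
    K=np.array(c['K']);T=np.array(c['world_to_cam']);d=np.array(c['dist'])
    r,_=cv2.Rodrigues(T[:3,:3]);return cv2.projectPoints(np.array(P,float).reshape(-1,1,3),r,T[:3,3],K,d)[0][:,0]
E
python3 - <<'E'
from h import *
np.set_printoptions(precision=3,suppress=True)
for n in('top','scene'):
    im,c=snap(n,n+'0'); T=np.array(c['world_to_cam']); print(n,-T[:3,:3].T@T[:3,3], np.array(c['K'])[0,0]); print(T[:3,:3])
print(sensors.read_state())
E
```

```text
top [ 331.396   61.709 1240.794] 462.9793250111435
[[-0.02  -1.    -0.005]
 [-0.978  0.021 -0.206]
 [ 0.206  0.001 -0.979]]
scene [1199.871 -148.416  638.075] 392.2032953134256
[[ 0.297  0.955  0.002]
 [ 0.625 -0.192 -0.757]
 [-0.722  0.226 -0.654]]
{'t': 0.1, 'joints': array([69.722, 20.594, 86.592,  0.   , 72.908, -6.595]), 'qd': array([ 0.077, -0.047, -0.132,  0.038,  0.002,  0.133]), 'tau': array([  0.001, -52.864, -27.935,  -0.   ,   0.005,  -0.   ]), 'tool_pos': array([141.732, 582.404, 230.542]), 'tool_rot': array([-179.907,   -0.011,  166.316]), 'wrist_force': array([ 0.308,  0.473, -0.353]), 'wrist_torque': array([-0.005,  0.024,  0.043]), 'finger_gap': 1.0003751611423644}
```

View pics/top0.png

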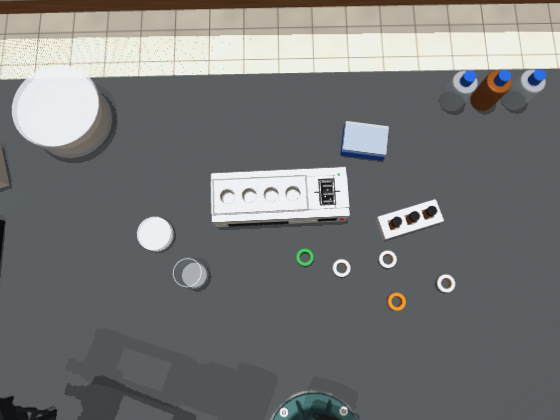

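View pics/scene0.png

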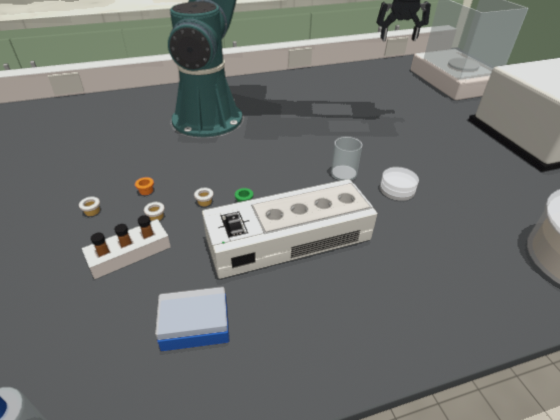

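The top view shows white collars at (342,268), (388,259), (446,284), green look-alike (305,257), orange look-alike (397,302), bores at about (228..293,195), the wheel at (327,191), and three vials in the rack at (396..432,212..222). Candidates for a sleeve: the three white ones are mine; the green and orange ones are not. I'll measure these and check a close crop.

```bash
cat > m.py <<'E'
from h import *
def blobs(mask,lo,hi):
    cs,_=cv2.findContours(mask.astype('uint8'),cv2.RETR_EXTERNAL,cv2.CHAIN_APPROX_NONE)
    return [c for c in cs if lo<cv2.contourArea(c)<hi]
def sleeves(im,c,box,lo=120,hi=500,v=150):
    x0,y0,x1,y1=box;h=cv2.cvtColor(im,cv2.COLOR_RGB2HSV)
    m=np.zeros(h.shape[:2],bool);m[y0:y1,x0:x1]=((h[...,1]<60)&(h[...,2]>v))[y0:y1,x0:x1]
    r=[]
    for b in blobs(m,lo,hi):
        (u,w),(a,bb),_=cv2.fitEllipse(b); r.append((u,w,a,bb,*ray(c,(u,w),28)[:2]))
    return np.array(r)
E
python3 - <<'E'
from m import *
np.set_printoptions(precision=1,suppress=True)
a,ca=cv2.imread('pics/top0.png')[...,::-1].copy(),imaging.calibration('top')
b,cb=cv2.imread('pics/scene0.png')[...,::-1].copy(),imaging.calibration('scene')
print(sleeves(a,ca,(315,240,480,310)));print(sleeves(b,cb,(70,180,225,222),60))
# bores: Hough-free: darker blobs inside block in top
h=cv2.cvtColor(a,cv2.COLOR_RGB2GRAY)
cv2.imwrite('pics/c1.png',np.hstack([cv2.resize(a[160:235,205:355],None,fx=5,fy=5,interpolation=2)[...,::-1]]))
z=cv2.resize(b[170:275,70:385],None,fx=2.5,fy=2.5,interpolation=2)[...,::-1]
cv2.imwrite('pics/c2.png',z)
# vial caps
hs=cv2.cvtColor(a,cv2.COLOR_RGB2HSV);m=np.zeros(h.shape,bool);m[195:240,375:448]=hs[195:240,375:448,2]<35
for q in blobs(m,20,200):
    (u,w),r=cv2.minEnclosingCircle(q);print('cap',u,w,r,ray(ca,(u,w),78))
# heater/rack outlines
for nm,box,hz in(('heater',(200,160,360,232),85),('rack',(372,195,450,245),36)):
    m=np.zeros(h.shape,np.uint8);x0,y0,x1,y1=box;m[y0:y1,x0:x1]=((hs[...,2]>185)&(hs[...,1]<50))[y0:y1,x0:x1]
    q=max(blobs(m,500,99999),key=cv2.contourArea);bx=cv2.boxPoints(cv2.minAreaRect(q))
    print(nm,bx.tolist(),[ray(ca,p,hz)[:2] for p in bx])
E
```

```text
[[ 445.7  283.    16.8   17.9  380.3 -351.4]
 [ 341.3  267.5   16.9   17.1  425.9  -82.9]
 [ 387.4  258.7   16.6   17.2  446.2 -204.6]]
[[ 213.5  213.8   15.4   24.   511.7  -73.7]
 [ 153.5  208.6   13.4   19.5  452.  -205.4]
 [  88.5  203.1   12.4   20.5  385.9 -352.1]
 [ 203.2  193.8   12.3   18.3  431.4  -84. ]]
heater [[209.10182189941406, 173.13800048828125], [346.8371276855469, 166.57919311523438], [349.1470947265625, 215.0882568359375], [211.41177368164062, 221.64706420898438]] [array([672. , 255.7]), array([ 682. , -102.3]), array([ 553.5, -102. ]), array([544. , 248.1])]
rack [[377.45947265625, 216.2432403564453], [436.5567626953125, 198.05946350097656], [443.45404052734375, 220.47569274902344], [384.35675048828125, 238.6594696044922]] [array([ 558.3, -183.8]), array([ 604.3, -344.7]), array([ 543.2, -357.6]), array([ 498.1, -198.2])]
```

View pics/c1.png

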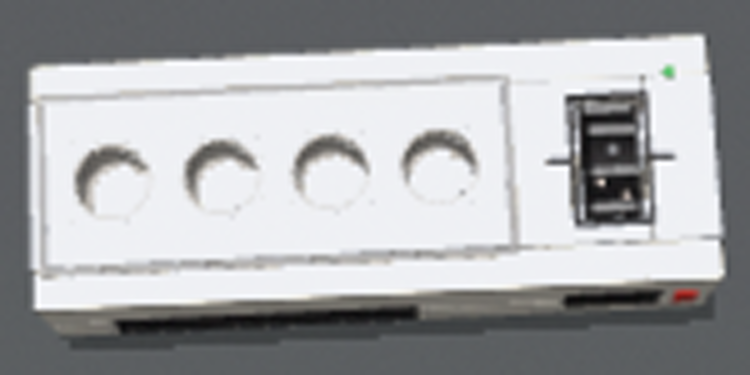

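View pics/c2.png

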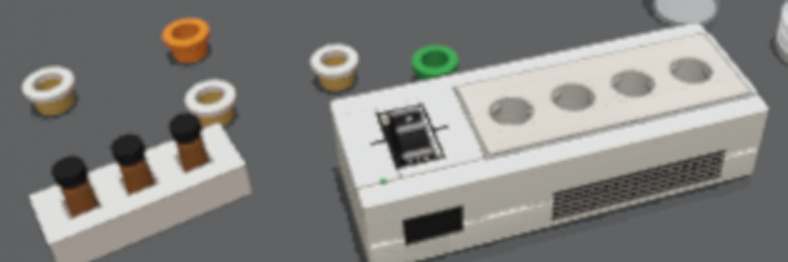

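The crops show two of the white-collared brass sleeves beside the orange and green look-alikes (third by the rack), empty bores, and a single dot uppermost on the wheel, with two dots on the land on the robot's side. So the wheel is at level 1 and needs 4 steps. Next I look with the wrist camera over the heater.

```bash
python3 -m inch '[{"fingers":1,"translation":[0.036,-0.034,0.008],"angular":[0,0,-6.2]},{"fingers":1,"translation":[0.036,-0.034,0.008],"angular":[0,0,-6.2]},{"fingers":1,"translation":[0.036,-0.034,0.008],"angular":[0,0,-6.2]},{"fingers":1,"translation":[0.036,-0.034,0.008],"angular":[0,0,-6.2]},{"fingers":1,"translation":[0.036,-0.034,0.008],"angular":[0,0,-6.2]},{"fingers":1,"translation":[0.036,-0.034,0.008],"angular":[0,0,-6.2]},{"fingers":1,"translation":[0.036,-0.034,0.008],"angular":[0,0,-6.2]},{"fingers":1,"translation":[0.036,-0.034,0.008],"angular":[0,0,-6.2]},{"fingers":1,"translation":[0.036,-0.034,0.008],"angular":[0,0,-6.2]},{"fingers":1,"translation":[0.036,-0.034,0.008],"angular":[0,0,-6.2]},{"fingers":1,"translation":[0.036,-0.034,0.008],"angular":[0,0,-6.2]},{"fingers":1,"translation":[0,0,0],"angular":[0,0,-6.2]}]'
python3 - <<'E'
from h import *
np.set_printoptions(precision=2,suppress=True)
s=sensors.read_state();print(s['tool_pos'],s['tool_rot'],s['joints'])
im,c=snap('wrist','w1');T=np.array(c['world_to_cam']);print(-T[:3,:3].T@T[:3,3],c['K'],T[:3,:3])
E
```

```text
t: 1.3
tool_pos: [541.6, 205.7, 319.6]
tool_rot: [179.8, 0.1, 91.4]
wrist_force: [-0.8, 0.5, 0.2]
finger_gap: 1.002
[541.6  205.74 319.57] [179.79   0.1   91.36] [14.07 14.95 82.11 -0.15 82.75 12.73]
[538.4  278.83 462.67] [[303.42   0.   277.94]
 [  0.   303.42 211.92]
 [  0.     0.     1.  ]] [[ 1.    0.02  0.  ]
 [ 0.02 -0.96  0.29]
 [ 0.01 -0.29 -0.96]]
```

View pics/w1.png

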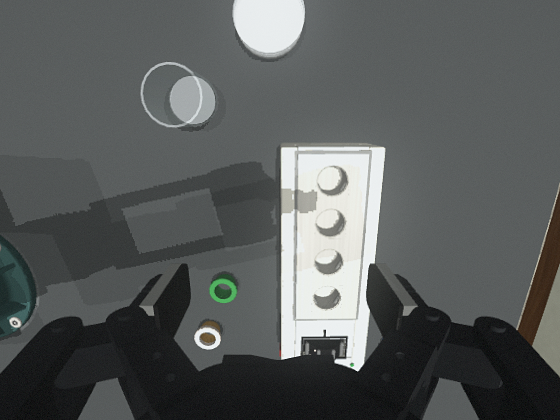

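The wrist view shows the bores at (332,180), (329,222), (328,262), (327,297), the wheel at (324,345), the white sleeve at (208,335) and the green one at (223,290). I'll fit the bore positions.

Run:
```python
from m import *
np.set_printoptions(precision=1,suppress=True)
im=cv2.imread('pics/w1.png');c=imaging.calibration('wrist');ct=imaging.calibration('top')
def bores(im,c,box,r0,r1,p2):
    g=cv2.cvtColor(im,cv2.COLOR_BGR2GRAY);x0,y0,x1,y1=box;S=4
    z=cv2.resize(g[y0:y1,x0:x1],None,fx=S,fy=S,interpolation=cv2.INTER_CUBIC)
    z=cv2.createCLAHE(4,(4,4)).apply(z)
    q=cv2.HoughCircles(z,cv2.HOUGH_GRADIENT,1,20*S*.7,param1=100,param2=p2,minRadius=int(r0*S),maxRadius=int(r1*S))
    for u,v,r in q[0]:
        u=(u+.5)/S-.5+x0;v=(v+.5)/S-.5+y0;print(u,v,r/S,ray(c,(u,v),88))
bores(im,c,(300,155,365,320),12,18,15)
bores(cv2.imread('pics/top0.png'),ct,(212,175,310,215),6,9.5,12)
# outline of housing top in wrist
h=cv2.cvtColor(im,cv2.COLOR_BGR2HSV);m=np.zeros(h.shape[:2],bool);m[135:350,270:395]=((h[...,1]<40)&(h[...,2]>170))[135:350,270:395]
for v in (160,180,220,240,270,290,310):
    xs=np.where(m[v])[0];print(v,xs[[0,-1]],ray(c,(xs[0]-.5,v),85)[:2],ray(c,(xs[-1]+.5,v),85)[:2])
```

```text
331.0 180.5 15.375 [605.  210.7  88. ]
330.0 223.75 13.6 [607.5 153.5  88. ]
330.0 261.0 13.175 [611.2 100.2  88. ]
326.75 298.0 12.7 [610.6  42.6  88. ]
322.5 283.75 13.375 [603.2  65.3  88. ]
344.5 285.0 17.025 [634.1  63.7  88. ]
343.25 302.25 17.3 [634.7  35.9  88. ]
322.5 248.5 16.2 [599.9 118.4  88. ]
324.75 210.75 16.75 [599.6 171.1  88. ]
292.0 192.75 7.9 [614.3  41.9  88. ]
248.75 194.5 8.225 [612.1 152.7  88. ]
270.5 193.5 8.25 [613.5  97.   88. ]
226.75 195.25 8.4 [611.3 209.1  88. ]
298.5 205.5 7.7 [580.5  26.1  88. ]
237.75 204.25 7.15 [587.1 180.9  88. ]
160 [281 384] [541.3 234.6] [670.6 237.2]
180 [281 382] [541.8 209.6] [670.9 212. ]
220 [281 378] [542.9 156.6] [671.8 158.8]
240 [281 376] [543.5 128.5] [672.3 130.5]
270 [281 367] [544.4  84.1] [664.9  85.8]
290 [281 365] [545.   52.7] [665.5  54.3]
310 [281 369] [545.7  19.8] [674.9  21.3]
```

```bash
python3 -m inch '[{"fingers":1,"translation":[-0.02,-0.04,0],"angular":[0,0,0]},{"fingers":1,"translation":[-0.02,-0.04,0],"angular":[0,0,0]},{"fingers":1,"translation":[-0.02,-0.04,0],"angular":[0,0,0]},{"fingers":1,"translation":[-0.02,-0.04,-0.02],"angular":[0,0,0]},{"fingers":1,"translation":[-0.02,-0.04,-0.03],"angular":[0,0,0]},{"fingers":1,"translation":[-0.013,-0.04,-0.03],"angular":[0,0,0]},{"fingers":1,"translation":[0,-0.04,-0.03],"angular":[0,0,0]},{"fingers":1,"translation":[0,-0.01,-0.04],"angular":[0,0,0]},{"fingers":1,"translation":[0,0,-0.04],"angular":[0,0,0]},{"fingers":1,"translation":[0,0,-0.01],"angular":[0,0,0]},{"fingers":1,"translation":[0,0,0],"angular":[0,0,0]}]'
python3 - <<'E'
from m import *
np.set_printoptions(precision=1,suppress=True)
s=sensors.read_state();print(s['tool_pos'],s['tool_rot'])
im,c=snap('wrist','w2')
print(proj(c,[[428,-83,28],list(s['tool_pos'])]))
print(sleeves(im,c,(0,0,560,420),300,9000))
a,ca=snap('top','top1');print(sleeves(a,ca,(315,240,480,310)))
E
```

```text
t: 2.45
tool_pos: [423.8, -74.6, 121.0]
tool_rot: [-179.8, -0.1, 92.0]
wrist_force: [-0.4, 0.7, 0.3]
finger_gap: 1.001
[423.8 -74.6 121. ] [-179.8   -0.1   92. ]
[[284.1 224.6]
 [279.7 267.1]]
[[ 298.   344.7   33.3   44.8  445.9 -202.2]
 [ 531.6  265.1   51.2   65.5  648.9 -113.7]
 [ 281.7  223.9   50.5   53.   426.   -82.5]]
[[ 445.7  282.9   16.8   17.9  380.5 -351.4]]
```

View pics/w2.png

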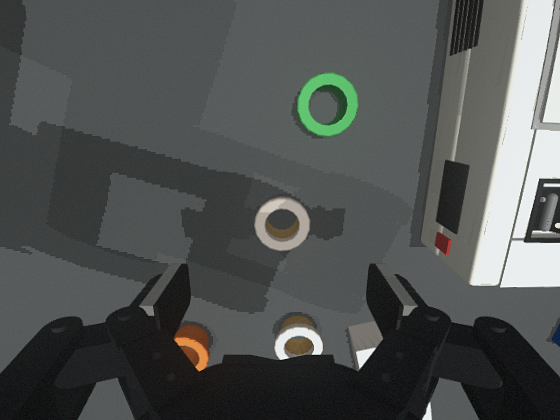

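The white sleeve sits at (282,224), confirming (426,-82.5) from both cameras. The green one is at (328,105), clear of the jaws. Grasping.

```bash
python3 -m inch '[{"fingers":1,"translation":[0.002,-0.008,-0.03],"angular":[0,0,0]},{"fingers":1,"translation":[0,0,-0.04],"angular":[0,0,0]},{"fingers":1,"translation":[0,0,-0.03],"angular":[0,0,0]},{"fingers":1,"translation":[0,0,-0.009],"angular":[0,0,0]},{"fingers":0.4,"translation":[0,0,0],"angular":[0,0,0]},{"fingers":0.3,"translation":[0,0,0],"angular":[0,0,0]},{"fingers":0.3,"translation":[0,0,0],"angular":[0,0,0]},{"fingers":0.3,"translation":[0,0,0],"angular":[0,0,0]},{"fingers":0.3,"translation":[0,0,0],"angular":[0,0,0]},{"fingers":0.3,"translation":[0,0,0],"angular":[0,0,0]}]' 40
python3 -m inch '[{"fingers":0.3,"translation":[0,0,0.03],"angular":[0,0,0]},{"fingers":0.3,"translation":[0,0,0.05],"angular":[0,0,0]},{"fingers":0.3,"translation":[0,0,0.05],"angular":[0,0,0]},{"fingers":0.3,"translation":[0.02,0.04,0.02],"angular":[0,0,0]},{"fingers":0.3,"translation":[0.026,0.04,0],"angular":[0,0,0]},{"fingers":0.3,"translation":[0.026,0.04,0],"angular":[0,0,0]},{"fingers":0.3,"translation":[0.026,0.04,0],"angular":[0,0,0]},{"fingers":0.3,"translation":[0.026,0.04,0],"angular":[0,0,0]},{"fingers":0.3,"translation":[0.026,0.04,0],"angular":[0,0,0]},{"fingers":0.3,"translation":[0.026,0.04,0],"angular":[0,0,0]},{"fingers":0.3,"translation":[0.008,0.012,0],"angular":[0,0,0]},{"fingers":0.3,"translation":[0,0,0],"angular":[0,0,0]}]'
python3 - <<'E'
from m import *
np.set_printoptions(precision=1,suppress=True)
s=sensors.read_state();print(s['tool_pos'],s['tool_rot'],s['finger_gap'])
im,c=snap('wrist','w3')
E
```

```text
t: 3.55
tool_pos: [429.1, -84.1, 15.0]
tool_rot: [179.8, 0.1, 91.9]
wrist_force: [0.5, 0.3, 8.8]
finger_gap: 0.522
t: 4.75
tool_pos: [612.6, 210.3, 164.2]
tool_rot: [179.9, -0.0, 92.1]
wrist_force: [-0.5, 0.4, -1.3]
finger_gap: 0.517
[612.6 210.3 164.2] [179.9  -0.   92.1] 0.5165263638901684
```

View pics/w3.png

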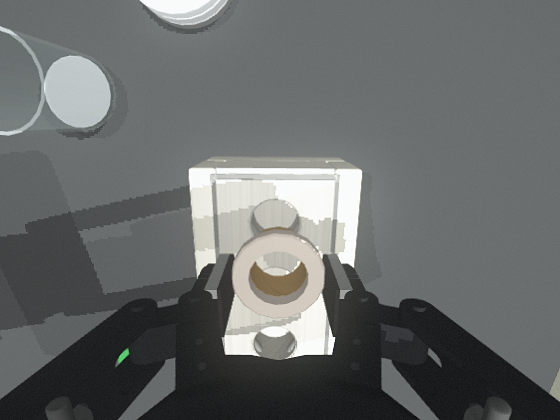

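The wrist view shows the sleeve held level with its collar at (278,272), and bores visible at about (275,215) and (275,343). I'll measure the relative offset.

Run:
```python
from m import *
np.set_printoptions(precision=1,suppress=True)
im=cv2.imread('pics/w3.png');c=imaging.calibration('wrist')
for z in(88,):
    for p in((275,215),(275,343)):print(p,ray(c,p,z))
h=cv2.cvtColor(im,cv2.COLOR_BGR2HSV)
for v in(190,200,210):
    r=h[v,:,2];xs=np.where(r[180:375]>190)[0]+180;print(v,xs[[0,-1]],ray(c,(xs[0]-.5,v),85)[:2],ray(c,(xs[-1]+.5,v),85)[:2])
print('backedge',[ray(c,(x,168),85)[:2] for x in(195,355)])
print('collar',[ (z,ray(c,(278,272),z)[:2]) for z in(177,180)],ray(c,(278-46,272),177)[0]-ray(c,(278+46,272),177)[0])
crop=im[150:370,180:370];cv2.imwrite('pics/c3.png',cv2.resize(cv2.convertScaleAbs(crop,alpha=1,beta=-60),None,fx=2.7,fy=2.7,interpolation=2))
```

```text
(275, 215) [608.1 213.4  88. ]
(275, 343) [611.7  96.4  88. ]
190 [190 360] [543.4 230. ] [671.7 234.3]
200 [191 359] [543.8 222.3] [671.8 226.5]
210 [192 358] [544.2 214.4] [671.9 218.6]
backedge [array([548.3, 246.7]), array([665.8, 250.6])]
collar [(177, array([610.3, 212.7])), (180, array([610.2, 214.3]))] -43.83636564968424
```

View pics/c3.png

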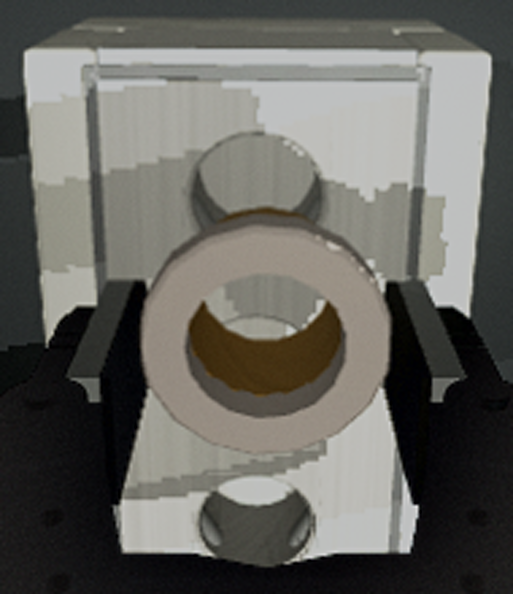

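```bash
python3 -m inch '[{"fingers":0.3,"translation":[-0.001,-0.002,-0.03],"angular":[0,0,-0.5]},{"fingers":0.3,"translation":[0,0,-0.018],"angular":[0,0,0]},{"fingers":0.3,"translation":[0,0,0],"angular":[0,0,0]},{"fingers":0.3,"translation":[0,0,0],"angular":[0,0,0]}]'
python3 - <<'E'
from m import *
np.set_printoptions(precision=1,suppress=True)
s=sensors.read_state();print(s['tool_pos'],s['tool_rot'],s['wrist_force'])
im,c=snap('wrist','w4')
im=cv2.imread('pics/w4.png')
g=cv2.createCLAHE(3,(6,6)).apply(cv2.cvtColor(im,cv2.COLOR_BGR2GRAY)[90:390,150:400])
cv2.imwrite('pics/c4.png',cv2.resize(g,None,fx=2,fy=2,interpolation=2))
print(ray(c,(275,200),88),ray(c,(275,350),88),ray(c,(275,272),120))
t,ct=snap('scene','s1')
E
```

```text
t: 5.2
tool_pos: [609.8, 204.9, 115.7]
tool_rot: [-179.9, 0.0, 91.4]
wrist_force: [-0.4, 0.5, -0.5]
finger_gap: 0.521
[609.8 204.9 115.7] [-179.9    0.    91.4] [-0.4  0.5 -0.5]
[606.5 233.8  88. ] [608.6 127.5  88. ] [607.4 204.3 120. ]
```

View pics/c4.png

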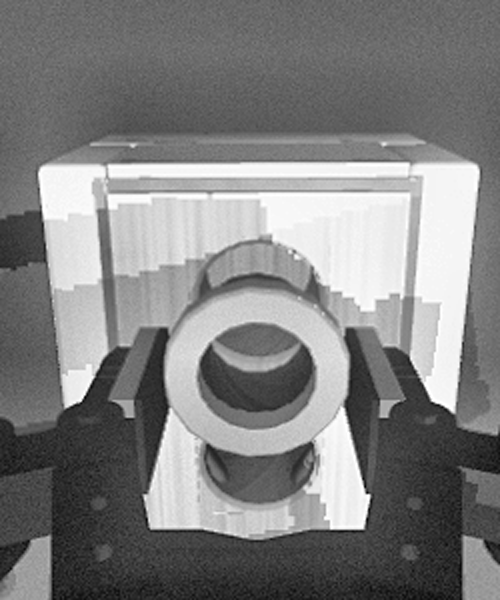

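Run:
```python
from m import *
np.set_printoptions(precision=1,suppress=True)
c=imaging.calibration('wrist')
f=lambda x,y:(150+x/2,90+y/2)
A=ray(c,f(264,240),88);B=ray(c,f(259.5,507),88);print('A top',A,'B bot',B)
print('Aw',ray(c,f(202,290),88)[0],ray(c,f(325,290),88)[0],'Bw',ray(c,f(203,465),88)[0],ray(c,f(316,465),88)[0])
for z in(118,121,124,127,130):
  L,R,T,b=[ray(c,f(*p),z) for p in((165,368),(349,368),(257,280),(257,457))]
  print(z,'w',R[0]-L[0],(R[0]+L[0])/2,'h',T[1]-b[1],(T[1]+b[1])/2)
h=[ray(c,f(*p),85)[:2] for p in((52,290),(468,290),(40,172),(478,172))];print('housing',h)
print(ray(c,f(105,185),88),ray(c,f(412,185),88))
```

```text
A top [612.3 228.4  88. ] B bot [613.2 133.   88. ]
Aw 593.9086580442583 631.1468991308801 Bw 593.9595418545814 631.7164429914276
118 w 47.974110360239365 610.655424902926 h 51.65191142708292 200.88574092619046
121 w 46.959994404486565 610.603408043726 h 50.5600511063808 202.52598836804668
124 w 45.94587844873399 610.551391184526 h 49.46819078567873 204.1662358099029
127 w 44.93176249298142 610.499374325326 h 48.37633046497666 205.8064832517591
130 w 43.91764653722862 610.4473574661259 h 47.284470144274565 207.44673069361528
housing [array([547.2, 210. ]), array([676. , 212.7]), array([546.4, 246.8]), array([674.4, 249.6])]
[566.  243.9  88. ] [654.5 245.8  88. ]
```

```bash
python3 -m inch '[{"fingers":0.3,"translation":[0.002,0.0055,0],"angular":[0,0,0]},{"fingers":0.3,"translation":[0,0,-0.005],"angular":[0,0,0]},{"fingers":0.3,"translation":[0,0,-0.005],"angular":[0,0,0]},{"fingers":0.3,"translation":[0,0,0],"angular":[0,0,0]}]'
python3 -m inch '[{"fingers":0.3,"translation":[0,0,-0.002],"angular":[0,0,0]},{"fingers":0.3,"translation":[0,0,-0.002],"angular":[0,0,0]},{"fingers":0.3,"translation":[0,0,0],"angular":[0,0,0]}]'
python3 -m inch '[{"fingers":0.3,"translation":[0,0,-0.0015],"angular":[0,0,0]},{"fingers":0.3,"translation":[0,0,0],"angular":[0,0,0]}]'
```

```text
t: 5.7
tool_pos: [611.7, 211.7, 104.1]
tool_rot: [-179.9, 0.0, 91.4]
wrist_force: [0.2, 0.4, -0.3]
finger_gap: 0.524
t: 6.0
tool_pos: [612.4, 211.0, 102.1]
tool_rot: [-180.0, 0.1, 91.4]
wrist_force: [-3.6, -2.8, 9.6]
finger_gap: 0.523
t: 6.2
tool_pos: [612.4, 210.6, 101.5]
tool_rot: [180.0, 0.1, 91.4]
wrist_force: [-5.4, -4.5, 14.7]
finger_gap: 0.52
```

```bash
python3 -m inch '[{"fingers":0.3,"translation":[0,0,0.003],"angular":[0,0,0]},{"fingers":0.3,"translation":[-0.0012,-0.0015,0],"angular":[0,0,0]},{"fingers":0.3,"translation":[0,0,-0.002],"angular":[0,0,0]},{"fingers":0.3,"translation":[0,0,0],"angular":[0,0,0]}]'
python3 -m inch '[{"fingers":0.3,"translation":[0,0,-0.0015],"angular":[0,0,0]},{"fingers":0.3,"translation":[0,0,0],"angular":[0,0,0]}]'
python3 -m inch '[{"fingers":0.3,"translation":[0,0,-0.0015],"angular":[0,0,0]},{"fingers":0.3,"translation":[0,0,0],"angular":[0,0,0]}]'
```

```text
t: 6.6
tool_pos: [610.7, 209.9, 99.9]
tool_rot: [-179.9, 0.0, 91.4]
wrist_force: [-0.3, -1.5, -0.6]
finger_gap: 0.52
t: 6.8
tool_pos: [610.7, 209.9, 98.4]
tool_rot: [-179.9, 0.0, 91.4]
wrist_force: [-1.5, -2.5, -0.1]
finger_gap: 0.52
t: 7.0
tool_pos: [610.7, 209.9, 97.1]
tool_rot: [-179.9, 0.0, 91.4]
wrist_force: [-0.4, -2.8, -1.2]
finger_gap: 0.524
```

```bash
python3 -m inch '[{"fingers":0.3,"translation":[-0.0003,-0.001,-0.001],"angular":[0,0,0]},{"fingers":0.3,"translation":[0,0,-0.001],"angular":[0,0,0]},{"fingers":0.3,"translation":[0,0,0],"angular":[0,0,0]}]'
python3 -m inch '[{"fingers":0.3,"translation":[0,0,-0.002],"angular":[0,0,0]},{"fingers":0.3,"translation":[0,0,0],"angular":[0,0,0]}]'
python3 -c "
from h import *
snap('wrist','w5')"
```

```text
t: 7.3
tool_pos: [610.9, 209.2, 95.5]
tool_rot: [-180.0, -0.0, 91.4]
wrist_force: [-1.5, -4.0, -0.2]
finger_gap: 0.518
t: 7.5
tool_pos: [611.2, 209.2, 93.5]
tool_rot: [180.0, 0.0, 91.4]
wrist_force: [-1.0, -4.3, -0.5]
finger_gap: 0.515
```

View pics/w5.png

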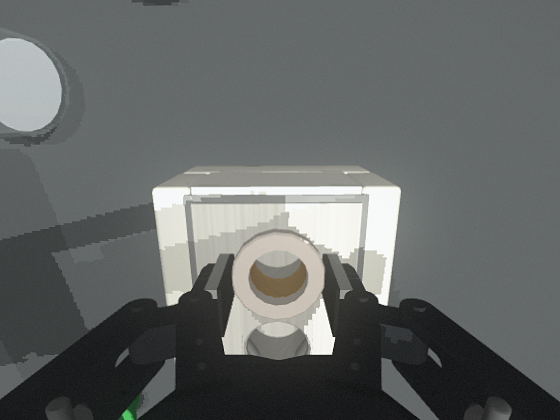

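```bash
python3 -m inch '[{"fingers":0.3,"translation":[0,-0.001,-0.002],"angular":[0,0,0]},{"fingers":0.3,"translation":[0,0,0],"angular":[0,0,0]}]'
python3 -m inch '[{"fingers":0.3,"translation":[0,0,-0.002],"angular":[0,0,0]},{"fingers":0.3,"translation":[0,0,0],"angular":[0,0,0]}]'
```

```text
t: 7.75
tool_pos: [610.9, 208.4, 91.6]
tool_rot: [-180.0, -0.0, 91.4]
wrist_force: [-1.6, -2.5, 0.4]
finger_gap: 0.521
t: 7.95
tool_pos: [611.1, 208.6, 89.7]
tool_rot: [180.0, -0.0, 91.4]
wrist_force: [-0.6, -1.3, 1.1]
finger_gap: 0.517
```

Sleeve 1 is in the bore and its roller contact is starting. I release it, lift, half-close and press on the collar with the fingertips.

```bash
python3 -m inch '[{"fingers":0.9,"translation":[0,0,0],"angular":[0,0,0]},{"fingers":0.9,"translation":[0,0,0],"angular":[0,0,0]},{"fingers":0.9,"translation":[0,0,0],"angular":[0,0,0]},{"fingers":0.9,"translation":[0,0,0.02],"angular":[0,0,0]},{"fingers":0.35,"translation":[0,0,0.02],"angular":[0,0,0]},{"fingers":0.35,"translation":[0,0,0],"angular":[0,0,0]},{"fingers":0.35,"translation":[0,0,0],"angular":[0,0,0]},{"fingers":0.35,"translation":[0,0,0],"angular":[0,0,0]},{"fingers":0.35,"translation":[0,0,-0.01],"angular":[0,0,0]},{"fingers":0.35,"translation":[0,0,-0.01],"angular":[0,0,0]},{"fingers":0.35,"translation":[0,0,0],"angular":[0,0,0]}]'
python3 -m inch '[{"fingers":0.35,"translation":[0,0,-0.003],"angular":[0,0,0]},{"fingers":0.35,"translation":[0,0,-0.003],"angular":[0,0,0]},{"fingers":0.35,"translation":[0,0,0],"angular":[0,0,0]}]'
python3 -m inch '[{"fingers":0.35,"translation":[0,0,-0.003],"angular":[0,0,0]},{"fingers":0.35,"translation":[0,0,0],"angular":[0,0,0]}]'
python3 -m inch '[{"fingers":0.35,"translation":[0,0,-0.003],"angular":[0,0,0]},{"fingers":0.35,"translation":[0,0,0],"angular":[0,0,0]}]'
```

```text
t: 9.05
tool_pos: [609.0, 207.8, 106.7]
tool_rot: [-179.7, 0.1, 91.4]
wrist_force: [-0.4, -0.6, -1.1]
finger_gap: 0.345
t: 9.35
tool_pos: [610.9, 208.2, 103.3]
tool_rot: [-180.0, 0.0, 91.4]
wrist_force: [0.0, 0.0, -0.4]
finger_gap: 0.351
t: 9.55
tool_pos: [611.4, 208.4, 101.0]
tool_rot: [179.9, -0.0, 91.4]
wrist_force: [0.6, -0.3, -0.4]
finger_gap: 0.35
t: 9.75
tool_pos: [611.2, 208.3, 97.8]
tool_rot: [180.0, -0.0, 91.4]
wrist_force: [0.2, 0.5, -0.2]
finger_gap: 0.351
```

```bash
for i in 1 2 3; do python3 -m inch '[{"fingers":0.35,"translation":[0,0,-0.0025],"angular":[0,0,0]},{"fingers":0.35,"translation":[0,0,0],"angular":[0,0,0]}]' | egrep 'pos|force'; done
```

```text
tool_pos: [611.4, 208.4, 95.7]
wrist_force: [-1.7, 0.3, 5.1]
tool_pos: [611.4, 208.4, 95.5]
wrist_force: [-5.3, -2.5, 21.8]
tool_pos: [611.4, 208.4, 95.4]
wrist_force: [-12.2, -3.7, 38.6]
```

```bash
python3 -m inch '[{"fingers":0.35,"translation":[0,0,0.015],"angular":[0,0,0]},{"fingers":0.35,"translation":[0,0,0.05],"angular":[0,0,0]},{"fingers":0.35,"translation":[0,0,0.04],"angular":[0,0,0]},{"fingers":0.35,"translation":[0,-0.04,0.03],"angular":[0,0,0]},{"fingers":0.35,"translation":[-0.03,-0.04,0],"angular":[0,0,0]},{"fingers":0.35,"translation":[-0.03,-0.04,0],"angular":[0,0,0]},{"fingers":0.35,"translation":[-0.03,-0.04,0],"angular":[0,0,0]},{"fingers":0.35,"translation":[-0.03,-0.04,0],"angular":[0,0,0]},{"fingers":1,"translation":[-0.03,-0.04,0],"angular":[0,0,0]},{"fingers":1,"translation":[0,-0.04,0],"angular":[0,0,0]},{"fingers":1,"translation":[0,0,0],"angular":[0,0,0]},{"fingers":1,"translation":[0,0,0],"angular":[0,0,0]}]'
python3 - <<'E'
from m import *
np.set_printoptions(precision=1,suppress=True)
s,cs=snap('scene','s2');t,ct=snap('top','top2')
print(sleeves(t,ct,(315,240,480,310)))
im,c=snap('wrist','w6');print(sleeves(im,c,(0,0,560,420),300,9000))
z=np.hstack([cv2.resize(s[170:230,200:390],None,fx=4,fy=4,interpolation=2)])
z2=cv2.resize(t[165:240,205:355],None,fx=4,fy=4,interpolation=2); z2=cv2.copyMakeBorder(z2,0,0,0,160,cv2.BORDER_CONSTANT)
cv2.imwrite('pics/c5.png',np.vstack([z,z2])[...,::-1])
print(z.shape,z2.shape)
print('pred flush scene',proj(cs,[[611,208,96]]),'proud',proj(cs,[[611,208,107]]))
E
```

```text
t: 11.55
tool_pos: [461.1, -72.3, 225.1]
tool_rot: [180.0, -0.0, 91.3]
wrist_force: [0.7, -0.6, 0.0]
finger_gap: 0.99
[[ 445.7  283.    16.8   17.9  380.3 -351.4]
 [ 387.1  258.6   16.2   17.   446.4 -203.8]]
[[ 339.8  322.5   51.6   87.   546.7 -250.6]
 [ 264.5  290.5   30.9   35.3  446.6 -204.3]
 [ 530.6  277.    60.   107.8  791.4 -180.3]]
(240, 760, 3) (300, 760, 3)
pred flush scene [[346.2 194.4]] proud [[346.8 190.5]]
```

View pics/c5.png

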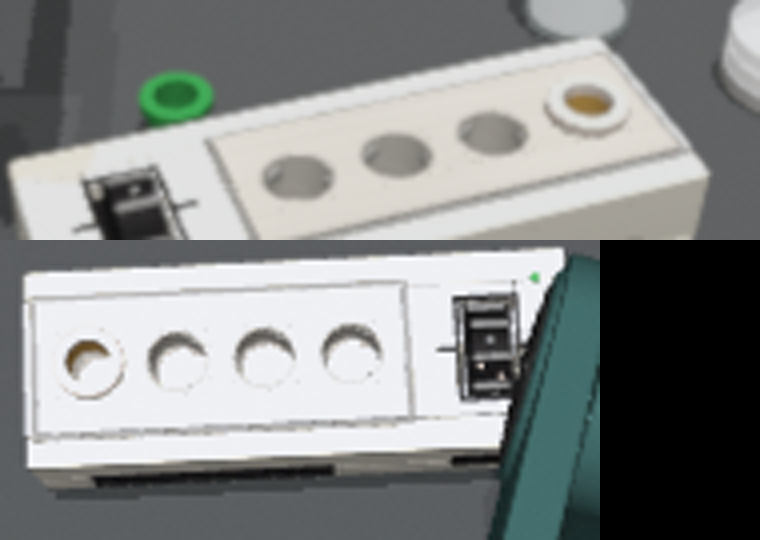

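Sleeve 1 sits flush: its collar is on the block at scene (347,196) against a flush prediction of (346,194), with a hard stop at tip z 95.5. Next is the sleeve at (446.5,-204).

```bash
python3 -m inch '[{"fingers":1,"translation":[-0.002,-0.02,-0.02],"angular":[0,0,-7.5]},{"fingers":1,"translation":[-0.002,-0.02,-0.02],"angular":[0,0,-7.5]},{"fingers":1,"translation":[-0.002,-0.02,-0.02],"angular":[0,0,-7.5]},{"fingers":1,"translation":[-0.002,-0.02,-0.02],"angular":[0,0,-7.5]},{"fingers":1,"translation":[-0.002,-0.02,-0.02],"angular":[0,0,-7.5]},{"fingers":1,"translation":[-0.002,-0.02,-0.02],"angular":[0,0,-7.5]},{"fingers":1,"translation":[-0.001,-0.012,-0.02],"angular":[0,0,0]},{"fingers":1,"translation":[0,0,0],"angular":[0,0,0]},{"fingers":1,"translation":[0,0,0],"angular":[0,0,0]}]'
python3 - <<'E'
from m import *
np.set_printoptions(precision=1,suppress=True)
im,c=snap('wrist','w7');print(sleeves(im,c,(0,0,560,420),300,9000))
E
```

```text
t: 12.6
tool_pos: [448.1, -202.5, 84.9]
tool_rot: [-179.9, -0.0, 46.5]
wrist_force: [-0.4, 0.0, -0.4]
finger_gap: 0.997
[[ 280.   231.8   59.3   62.1  447.3 -204.5]]
```

```bash
python3 -m inch '[{"fingers":1,"translation":[-0.0005,-0.002,-0.03],"angular":[0,0,0]},{"fingers":1,"translation":[0,0,-0.03],"angular":[0,0,0]},{"fingers":1,"translation":[0,0,-0.011],"angular":[0,0,0]},{"fingers":0.4,"translation":[0,0,0],"angular":[0,0,0]},{"fingers":0.3,"translation":[0,0,0],"angular":[0,0,0]},{"fingers":0.3,"translation":[0,0,0],"angular":[0,0,0]},{"fingers":0.3,"translation":[0,0,0],"angular":[0,0,0]},{"fingers":0.3,"translation":[0,0,0],"angular":[0,0,0]},{"fingers":0.3,"translation":[0,0,0],"angular":[0,0,0]}]' 40
python3 -m inch '[{"fingers":0.3,"translation":[0,0,0.03],"angular":[0,0,0]},{"fingers":0.3,"translation":[0,0,0.05],"angular":[0,0,0]},{"fingers":0.3,"translation":[0,0,0.05],"angular":[0,0,0]},{"fingers":0.3,"translation":[0.014,0.035,0.006],"angular":[0,0,7.5]},{"fingers":0.3,"translation":[0.016,0.035,0],"angular":[0,0,7.5]},{"fingers":0.3,"translation":[0.016,0.035,0],"angular":[0,0,7.5]},{"fingers":0.3,"translation":[0.016,0.035,0],"angular":[0,0,7.5]},{"fingers":0.3,"translation":[0.016,0.035,0],"angular":[0,0,7.5]},{"fingers":0.3,"translation":[0.016,0.035,0],"angular":[0,0,7.5]},{"fingers":0.3,"translation":[0.016,0.035,0],"angular":[0,0,0]},{"fingers":0.3,"translation":[0.016,0.035,0],"angular":[0,0,0]},{"fingers":0.3,"translation":[0.016,0.035,0],"angular":[0,0,0]}]'
python3 -m inch '[{"fingers":0.3,"translation":[0.016,0.035,0],"angular":[0,0,0]},{"fingers":0.3,"translation":[0.006,0.007,0],"angular":[0,0,0]},{"fingers":0.3,"translation":[0,0,-0.02],"angular":[0,0,0]},{"fingers":0.3,"translation":[0,0,0],"angular":[0,0,0]},{"fingers":0.3,"translation":[0,0,0],"angular":[0,0,0]}]'
python3 - <<'E'
from m import *
im,c=snap('wrist','w8');t,ct=snap('top','top3')
E
```

```text
t: 13.55
tool_pos: [448.6, -206.2, 15.7]
tool_rot: [179.8, -0.0, 46.4]
wrist_force: [0.9, 1.7, 6.2]
finger_gap: 0.522
t: 14.75
tool_pos: [590.1, 110.9, 151.4]
tool_rot: [179.9, -0.0, 91.4]
wrist_force: [0.3, 0.2, -1.3]
finger_gap: 0.518
t: 15.25
tool_pos: [610.7, 150.7, 130.4]
tool_rot: [-179.9, 0.0, 91.4]
wrist_force: [0.0, -0.0, -0.3]
finger_gap: 0.519
```

View pics/w8.png

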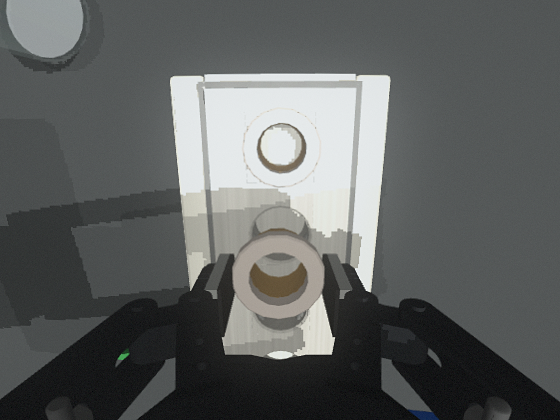

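The second sleeve is held with its collar at (278,274), the same as the first, and the fitted sleeve shows at (281,147). Next I insert it into the second bore.

```bash
python3 -m inch '[{"fingers":0.3,"translation":[0.0015,0.0018,-0.02],"angular":[0,0,0]},{"fingers":0.3,"translation":[0,0,-0.005],"angular":[0,0,0]},{"fingers":0.3,"translation":[0,0,0],"angular":[0,0,0]}]'|egrep 'pos|force'
for i in 1 2; do python3 -m inch '[{"fingers":0.3,"translation":[0,0,-0.002],"angular":[0,0,0]},{"fingers":0.3,"translation":[0,0,0],"angular":[0,0,0]}]'|egrep 'pos|force'; done
```

```text
tool_pos: [612.2, 152.6, 104.8]
wrist_force: [0.6, -0.1, -0.7]
tool_pos: [613.3, 153.0, 103.6]
wrist_force: [-0.1, 0.7, -0.6]
tool_pos: [613.1, 153.1, 101.2]
wrist_force: [-0.5, -0.6, -1.5]
```

```bash
for i in 1 2 3 4 5; do python3 -m inch '[{"fingers":0.3,"translation":[0,0,-0.002],"angular":[0,0,0]},{"fingers":0.3,"translation":[0,0,0],"angular":[0,0,0]}]'|egrep 'pos|force'; done
```

```text
tool_pos: [612.8, 153.1, 98.9]
wrist_force: [-0.8, 0.5, -1.7]
tool_pos: [612.8, 153.1, 96.8]
wrist_force: [-0.8, -0.4, -1.5]
tool_pos: [612.5, 153.0, 94.8]
wrist_force: [-2.0, 0.2, -0.7]
tool_pos: [612.1, 152.8, 92.8]
wrist_force: [-2.4, -0.5, 0.3]
tool_pos: [612.3, 152.8, 90.8]
wrist_force: [-2.7, -1.1, -0.3]
```

```bash
python3 -m inch '[{"fingers":0.9,"translation":[0,0,0],"angular":[0,0,0]},{"fingers":0.9,"translation":[0,0,0],"angular":[0,0,0]},{"fingers":0.9,"translation":[0,0,0],"angular":[0,0,0]},{"fingers":0.9,"translation":[0,0,0.02],"angular":[0,0,0]},{"fingers":0.35,"translation":[0,0,0.02],"angular":[0,0,0]},{"fingers":0.35,"translation":[0,0,0],"angular":[0,0,0]},{"fingers":0.35,"translation":[0,0,0],"angular":[0,0,0]},{"fingers":0.35,"translation":[0,0,0],"angular":[0,0,0]},{"fingers":0.35,"translation":[0,0,-0.01],"angular":[0,0,0]},{"fingers":0.35,"translation":[0,0,-0.01],"angular":[0,0,0]},{"fingers":0.35,"translation":[0,0,0],"angular":[0,0,0]}]'|egrep 'pos|force'
for i in 1 2 3 4 5 6; do python3 -m inch '[{"fingers":0.35,"translation":[0,0,-0.002],"angular":[0,0,0]},{"fingers":0.35,"translation":[0,0,0],"angular":[0,0,0]}]'|egrep 'pos|force'; done
```

```text
tool_pos: [611.0, 152.8, 108.3]
wrist_force: [-0.5, 0.6, 0.7]
tool_pos: [612.9, 153.1, 108.6]
wrist_force: [0.0, -0.9, -0.0]
tool_pos: [613.1, 153.1, 107.1]
wrist_force: [-0.1, 0.3, -0.2]
tool_pos: [612.9, 153.1, 105.0]
wrist_force: [-0.8, -0.7, 0.7]
tool_pos: [613.1, 153.1, 103.1]
wrist_force: [0.4, 0.6, 0.3]
tool_pos: [613.4, 153.1, 101.4]
wrist_force: [0.9, -0.3, 1.5]
tool_pos: [613.5, 153.1, 99.4]
wrist_force: [1.6, -0.5, 1.9]
```

```bash
for i in 1 2 3; do python3 -m inch '[{"fingers":0.35,"translation":[0,0,-0.0015],"angular":[0,0,0]},{"fingers":0.35,"translation":[0,0,0],"angular":[0,0,0]}]'|egrep 'pos|force|gap'; done;  python3 - <<'E'
from m import *
s,cs=snap('scene','s3')
E
```

```text
tool_pos: [613.4, 153.1, 97.7]
wrist_force: [1.8, 0.5, 1.6]
finger_gap: 0.353
tool_pos: [613.0, 153.1, 95.9]
wrist_force: [1.2, 0.1, 1.4]
finger_gap: 0.352
tool_pos: [613.0, 153.1, 95.6]
wrist_force: [-1.9, -1.3, 10.8]
finger_gap: 0.351
```

Run:
```python
from m import *
np.set_printoptions(precision=2,suppress=True)
c=imaging.calibration('wrist')
# rebuild w8 pose: shift camera by the tool displacement
T=np.array(c['world_to_cam']);d=np.array([610.7,150.7,130.4])-sensors.read_state()['tool_pos'];T=T.copy();T[:3,3]-=T[:3,:3]@d;c['world_to_cam']=T
im=cv2.imread('pics/w8.png');z=cv2.resize(im[100:200,230:335],None,fx=5,fy=5,interpolation=2)
s=cv2.imread('pics/s3.png');z2=cv2.resize(s[165:225,285:370],None,fx=7,fy=7,interpolation=2)[:, :]
z2=cv2.resize(z2,(700,494));cv2.imwrite('pics/c6.png',cv2.hconcat([cv2.resize(z,(400,381)),cv2.resize(z2,(400,381))]))
for zz in(96,107):
    print(zz,ray(c,(281,147),zz),ray(c,(320,147),zz)[0]-ray(c,(243,147),zz)[0])
cs=imaging.calibration('scene')
for zz in(96,107):
  a=np.linspace(0,2*np.pi,400);P=np.c_[611.2+23*np.cos(a),208.5+23*np.sin(a),0*a+zz];q=proj(cs,P);print(zz,'collar top ellipse',q.min(0),q.max(0))
q=proj(cs,np.c_[611.2+20.25*np.cos(a),208.5+20.25*np.sin(a),0*a+88]);print('mouth',q.min(0),q.max(0))
```

```text
96 [610.29 209.43  96.  ] 44.326198349855986
107 [610.15 210.3  107.  ] 41.581316084888385
96 collar top ellipse [335.85 187.93] [357.06 201.17]
107 collar top ellipse [336.41 184.03] [357.8  197.21]
mouth [336.71 191.49] [355.27 203.18]
```

View pics/c6.png

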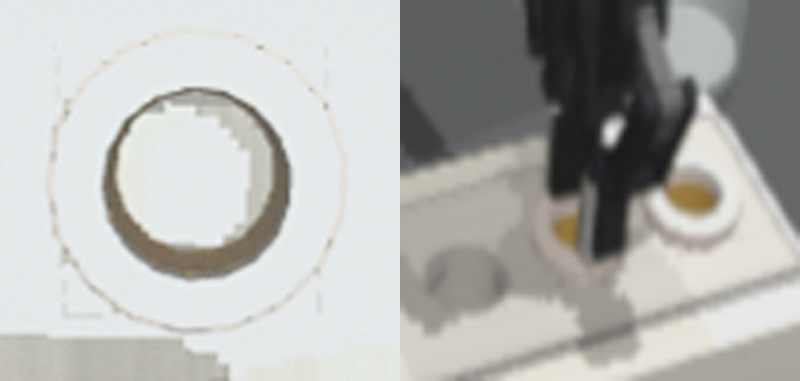

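Both collars sit on the block: sleeve 1's collar measures 44 mm wide at the flush height, and neither shows a gap underneath. I give sleeve 2 one firmer push, then go to the third sleeve.

```bash
python3 -m inch '[{"fingers":0.35,"translation":[0,0,-0.0025],"angular":[0,0,0]},{"fingers":0.35,"translation":[0,0,0],"angular":[0,0,0]}]'|egrep 'pos|force'
python3 -m inch '[{"fingers":0.35,"translation":[0,0,0.02],"angular":[0,0,0]},{"fingers":0.35,"translation":[0,0,0.05],"angular":[0,0,0]},{"fingers":0.35,"translation":[0,0,0.05],"angular":[0,0,0]},{"fingers":1,"translation":[-0.019,-0.04,0.016],"angular":[0,0,0]},{"fingers":1,"translation":[-0.019,-0.042,0],"angular":[0,0,0]},{"fingers":1,"translation":[-0.019,-0.042,0],"angular":[0,0,0]},{"fingers":1,"translation":[-0.019,-0.042,0],"angular":[0,0,0]},{"fingers":1,"translation":[-0.019,-0.042,0],"angular":[0,0,0]},{"fingers":1,"translation":[-0.019,-0.042,0],"angular":[0,0,0]},{"fingers":1,"translation":[-0.019,-0.042,0],"angular":[0,0,0]},{"fingers":1,"translation":[-0.019,-0.042,0],"angular":[0,0,0]},{"fingers":1,"translation":[-0.019,-0.042,0],"angular":[0,0,0]}]'
python3 -m inch '[{"fingers":1,"translation":[-0.019,-0.042,0],"angular":[0,0,0]},{"fingers":1,"translation":[-0.019,-0.042,-0.03],"angular":[0,0,0]},{"fingers":1,"translation":[-0.019,-0.042,-0.04],"angular":[0,0,0]},{"fingers":1,"translation":[-0.005,0,-0.04],"angular":[0,0,0]},{"fingers":1,"translation":[0,0,-0.03],"angular":[0,0,0]},{"fingers":1,"translation":[0,0,0],"angular":[0,0,0]}]'
python3 - <<'E'
from m import *
np.set_printoptions(precision=1,suppress=True)
im,c=snap('wrist','w9');print(sleeves(im,c,(0,0,560,420),300,9000))
t,ct=snap('top','top4');print(sleeves(t,ct,(315,240,480,310)))
E
```

```text
tool_pos: [613.1, 153.1, 95.5]
wrist_force: [-7.6, -2.5, 28.2]
t: 21.4
tool_pos: [440.5, -224.0, 227.6]
tool_rot: [-179.9, -0.0, 91.4]
wrist_force: [1.1, 0.2, -0.1]
finger_gap: 0.998
t: 22.0
tool_pos: [382.0, -334.7, 94.1]
tool_rot: [-179.6, -0.4, 91.3]
wrist_force: [-0.1, -0.1, 0.5]
finger_gap: 1.001
[[ 277.6  247.4   54.3   58.3  380.9 -351.6]]
[]
```

```bash
python3 -m inch '[{"fingers":1,"translation":[0,-0.0175,-0.03],"angular":[0,0,0]},{"fingers":1,"translation":[0,0,-0.03],"angular":[0,0,0]},{"fingers":1,"translation":[0,0,-0.019],"angular":[0,0,0]},{"fingers":0.4,"translation":[0,0,0],"angular":[0,0,0]},{"fingers":0.3,"translation":[0,0,0],"angular":[0,0,0]},{"fingers":0.3,"translation":[0,0,0],"angular":[0,0,0]},{"fingers":0.3,"translation":[0,0,0],"angular":[0,0,0]},{"fingers":0.3,"translation":[0,0,0],"angular":[0,0,0]},{"fingers":0.3,"translation":[0,0,0],"angular":[0,0,0]}]' 40
python3 -m inch '[{"fingers":0.3,"translation":[0,0,0.03],"angular":[0,0,0]},{"fingers":0.3,"translation":[0,0,0.05],"angular":[0,0,0]},{"fingers":0.3,"translation":[0,0,0.05],"angular":[0,0,0]},{"fingers":0.3,"translation":[0.01,0.02,0.04],"angular":[0,0,0]},{"fingers":0.3,"translation":[0.02,0.038,0],"angular":[0,0,0]},{"fingers":0.3,"translation":[0.02,0.038,0],"angular":[0,0,0]},{"fingers":0.3,"translation":[0.02,0.038,0],"angular":[0,0,0]},{"fingers":0.3,"translation":[0.02,0.038,0],"angular":[0,0,0]},{"fingers":0.3,"translation":[0.02,0.038,0],"angular":[0,0,0]},{"fingers":0.3,"translation":[0.02,0.038,0],"angular":[0,0,0]},{"fingers":0.3,"translation":[0.02,0.038,0],"angular":[0,0,0]},{"fingers":0.3,"translation":[0.02,0.038,0],"angular":[0,0,0]}]'
python3 -m inch '[{"fingers":0.3,"translation":[0.02,0.038,0],"angular":[0,0,0]},{"fingers":0.3,"translation":[0.02,0.038,0],"angular":[0,0,0]},{"fingers":0.3,"translation":[0.02,0.038,-0.02],"angular":[0,0,0]},{"fingers":0.3,"translation":[0,0,-0.03],"angular":[0,0,0]},{"fingers":0.3,"translation":[0,0,0],"angular":[0,0,0]},{"fingers":0.3,"translation":[0,0,0],"angular":[0,0,0]}]'
python3 -c "
from h import *
snap('wrist','w10')"
```

```text
t: 23.0
tool_pos: [386.6, -356.2, 21.3]
tool_rot: [179.8, 0.2, 91.4]
wrist_force: [0.4, 1.7, 5.6]
finger_gap: 0.509
t: 24.2
tool_pos: [556.1, -29.2, 190.9]
tool_rot: [179.9, 0.0, 91.4]
wrist_force: [0.5, -0.5, -0.7]
finger_gap: 0.505
t: 24.8
tool_pos: [614.5, 82.9, 139.8]
tool_rot: [-179.9, 0.0, 91.4]
wrist_force: [-1.0, -0.2, -1.0]
finger_gap: 0.505
```

Run:
```python
import cv2,numpy as np
a=cv2.imread('pics/w8.png');b=cv2.imread('pics/w10.png');w4=cv2.imread('pics/w4.png')
def brass(im):
    h=cv2.cvtColor(im,cv2.COLOR_BGR2HSV);m=((h[...,1]>110)&(h[...,0]>8)&(h[...,0]<30))[200:340,220:340]
    ys,xs=np.where(m);return xs.min()+220,xs.max()+220,ys.min()+200,ys.max()+200,len(xs)
t=a[228:322,231:326]
for n,im in(('w8',a),('w10',b),('w4',w4)):
    r=cv2.matchTemplate(im[150:400,180:380],t,cv2.TM_CCOEFF_NORMED);_,v,_,l=cv2.minMaxLoc(r);print(n,v,l[0]+180,l[1]+150,brass(im))
```

```text
w8 0.9999998211860657 231 228 (np.int64(253), np.int64(302), np.int64(269), np.int64(296), 100)
w10 0.6777571439743042 230 216 (np.int64(255), np.int64(289), np.int64(259), np.int64(284), 22)
w4 0.9233247637748718 231 227 (np.int64(252), np.int64(295), np.int64(263), np.int64(295), 32)
```

View pics/w10.png

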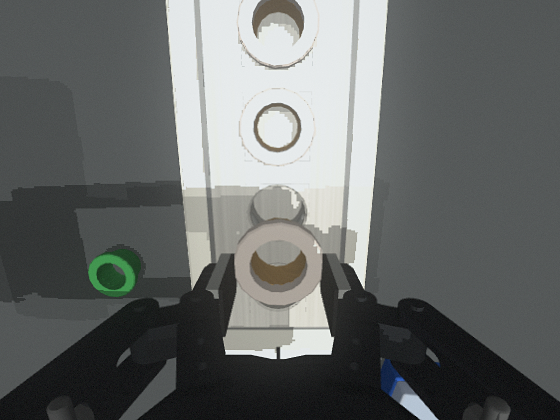

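The view shows sleeve 3 held level with its collar at (279,262), sitting a little low in the pads. The fitted sleeves are at (278,22) and (277,127), and the third bore is at (277,205).

Run:
```python
from m import *
np.set_printoptions(precision=1,suppress=True)
c=imaging.calibration('wrist')
print('s2',ray(c,(277,127),96),'s1',ray(c,(278,22),96),'bore top edge',ray(c,(277,185),88))
for z in(140,143,146,150):print(z,ray(c,(279,262),z),ray(c,(323,262),z)[0]-ray(c,(235,262),z)[0])
s=sensors.read_state();d=s['tool_pos']-np.array([610.7,150.7,130.4]);T=np.array(c['world_to_cam']);T[:3,3]+=T[:3,:3]@d;c['world_to_cam']=T
for z in(137,140):print('w8 held',ray(c,(278,274),z)-np.array([610.7,150.7,130.4]),ray(c,(324,274),z)[0]-ray(c,(232,274),z)[0])
```

```text
s2 [612.4 152.1  96. ] s1 [611.7 208.6  96. ] bore top edge [613.2 115.2  88. ]
140 [615.  85. 140.] 45.91186048602776
143 [614.9  86.5 143. ] 44.954460002563565
146 [614.9  88.  146. ] 43.99705951909925
150 [614.8  89.9 150. ] 42.72052554114691
w8 held [-0.8 -0.5  6.6] 46.19280914010744
w8 held [-0.9  1.1  9.6] 45.178462126655404
```

```bash
python3 -m inch '[{"fingers":0.3,"translation":[-0.0012,0.0115,-0.01],"angular":[0,0,0]},{"fingers":0.3,"translation":[0,0,-0.008],"angular":[0,0,0]},{"fingers":0.3,"translation":[0,0,0],"angular":[0,0,0]}]'|egrep 'pos|force'
for i in 1 2 3 4 5; do python3 -m inch '[{"fingers":0.3,"translation":[0,0,-0.002],"angular":[0,0,0]},{"fingers":0.3,"translation":[0,0,0],"angular":[0,0,0]}]'|egrep 'pos|force'; done
```

```text
tool_pos: [612.9, 94.4, 120.2]
wrist_force: [-0.4, 0.2, -1.1]
tool_pos: [613.9, 94.2, 118.9]
wrist_force: [0.2, 0.7, -0.7]
tool_pos: [614.0, 94.4, 116.9]
wrist_force: [-0.7, 0.1, -1.0]
tool_pos: [613.8, 94.4, 114.8]
wrist_force: [-0.6, 0.1, -0.9]
tool_pos: [613.8, 94.5, 112.8]
wrist_force: [0.3, 1.0, -1.4]
tool_pos: [613.8, 94.5, 110.8]
wrist_force: [-1.1, 0.0, -0.3]
```

```bash
for i in 1 2 3 4 5 6; do python3 -m inch '[{"fingers":0.3,"translation":[0,0,-0.002],"angular":[0,0,0]},{"fingers":0.3,"translation":[0,0,0],"angular":[0,0,0]}]'|egrep 'pos|force'; done
```

```text
tool_pos: [613.8, 94.5, 108.8]
wrist_force: [-0.1, -0.4, -0.4]
tool_pos: [613.9, 94.4, 106.8]
wrist_force: [-0.3, -0.0, -1.8]
tool_pos: [613.9, 94.3, 104.8]
wrist_force: [0.1, -1.0, -1.6]
tool_pos: [613.9, 94.2, 102.8]
wrist_force: [-0.5, -2.1, -2.1]
tool_pos: [614.2, 94.1, 101.0]
wrist_force: [-0.1, -2.6, -0.7]
tool_pos: [614.0, 94.2, 99.1]
wrist_force: [-0.3, -4.8, 0.9]
```

```bash
python3 -m inch '[{"fingers":0.9,"translation":[0,-0.001,0],"angular":[0,0,0]},{"fingers":0.9,"translation":[0,0,0],"angular":[0,0,0]},{"fingers":0.9,"translation":[0,0,0],"angular":[0,0,0]},{"fingers":0.9,"translation":[0,0,0.02],"angular":[0,0,0]},{"fingers":0.35,"translation":[0,0.003,0.02],"angular":[0,0,0]},{"fingers":0.35,"translation":[0,0,0],"angular":[0,0,0]},{"fingers":0.35,"translation":[0,0,0],"angular":[0,0,0]},{"fingers":0.35,"translation":[0,0,0],"angular":[0,0,0]},{"fingers":0.35,"translation":[0,0,-0.014],"angular":[0,0,0]},{"fingers":0.35,"translation":[0,0,-0.013],"angular":[0,0,0]},{"fingers":0.35,"translation":[0,0,0],"angular":[0,0,0]}]'|egrep 'pos|force'
for i in 1 2 3 4 5; do python3 -m inch '[{"fingers":0.35,"translation":[0,0,-0.002],"angular":[0,0,0]},{"fingers":0.35,"translation":[0,0,0],"angular":[0,0,0]}]'|egrep 'pos|force'; done
```

```text
tool_pos: [611.4, 96.3, 108.6]
wrist_force: [0.1, 0.4, 0.1]
tool_pos: [613.8, 96.4, 109.6]
wrist_force: [-0.9, -0.6, -0.2]
tool_pos: [614.1, 96.5, 108.2]
wrist_force: [-0.1, 0.4, -0.2]
tool_pos: [613.9, 96.5, 106.0]
wrist_force: [-0.2, 0.1, -0.1]
tool_pos: [614.3, 96.5, 104.2]
wrist_force: [0.4, -0.1, 0.8]
tool_pos: [614.3, 96.5, 102.3]
wrist_force: [1.2, 0.2, 1.0]
```

```bash
for i in 1 2 3 4; do python3 -m inch '[{"fingers":0.35,"translation":[0,0,-0.002],"angular":[0,0,0]},{"fingers":0.35,"translation":[0,0,0],"angular":[0,0,0]}]'|egrep 'pos|force'; done
```

```text
tool_pos: [614.4, 96.6, 100.4]
wrist_force: [1.5, -0.5, 1.3]
tool_pos: [613.9, 96.5, 98.0]
wrist_force: [0.8, 0.4, 1.6]
tool_pos: [613.5, 96.5, 95.7]
wrist_force: [0.6, 0.1, 2.6]
tool_pos: [613.6, 96.5, 95.6]
wrist_force: [-5.8, -0.1, 15.2]
```

```bash
python3 -m inch '[{"fingers":0.35,"translation":[0,0,-0.002],"angular":[0,0,0]},{"fingers":0.35,"translation":[0,0,0],"angular":[0,0,0]}]'|egrep 'pos|force'
python3 -m inch '[{"fingers":0.35,"translation":[0,0,0.02],"angular":[0,0,0]},{"fingers":0.35,"translation":[0,0,0.05],"angular":[0,0,0]},{"fingers":0.35,"translation":[0,0,0.05],"angular":[0,0,0]},{"fingers":1,"translation":[-0.006,-0.037,0],"angular":[0,0,7.2]},{"fingers":1,"translation":[-0.006,-0.037,0],"angular":[0,0,7.2]},{"fingers":1,"translation":[-0.006,-0.037,0],"angular":[0,0,0]},{"fingers":1,"translation":[-0.006,-0.037,0],"angular":[0,0,0]},{"fingers":1,"translation":[-0.006,-0.037,0],"angular":[0,0,0]},{"fingers":1,"translation":[-0.006,-0.037,0],"angular":[0,0,0]},{"fingers":1,"translation":[-0.006,-0.037,0],"angular":[0,0,0]},{"fingers":1,"translation":[-0.006,-0.037,0],"angular":[0,0,0]},{"fingers":1,"translation":[0,0,0],"angular":[0,0,0]}]'
python3 - <<'E'
from m import *
np.set_printoptions(precision=1,suppress=True)
im,c=snap('wrist','w11');s,cs=snap('scene','s4');t,ct=snap('top','top5')
h=cv2.cvtColor(im,cv2.COLOR_RGB2HSV)
m=(h[...,2]<60);m[300:]=0
for q in blobs(m,300,6000):
    (u,v),r=cv2.minEnclosingCircle(q);print('dark',u,v,r,ray(c,(u,v),78)[:2],cv2.contourArea(q))
p=proj(c,[[551+13.2,-271-46,78],[551,-271,78],[551-13.2,-271+46,78]]);print(p)
z=cv2.hconcat([cv2.resize(im[...,::-1],(480,360)),cv2.resize(s[165:225,285:365,::-1].copy(),(320,240)).copy().__class__((0,)) ]) if 0 else None
a=cv2.resize(im[...,::-1].copy(),(440,330));b=cv2.resize(s[165:225,265:365,::-1].copy(),(360,216));b=cv2.copyMakeBorder(b,0,114,0,0,cv2.BORDER_CONSTANT)
cv2.imwrite('pics/c7.png',cv2.hconcat([a,b]))
E
```

```text
tool_pos: [613.7, 96.5, 95.5]
wrist_force: [-10.0, -0.7, 30.8]
t: 31.65
tool_pos: [565.0, -203.8, 211.4]
tool_rot: [-179.9, 0.1, 105.6]
wrist_force: [-0.3, 0.9, -0.1]
finger_gap: 1.0
dark 382.0 283.1000061035156 22.55691146850586 [ 690.8 -258.8] 673.5
dark 173.50640869140625 282.70513916015625 22.493921279907227 [ 483.3 -316. ] 675.0
dark 247.98355102539062 258.09869384765625 13.512170791625977 [ 550.8 -268. ] 490.5
dark 246.03488159179688 212.47674560546875 13.859719276428223 [ 537.6 -222.3] 526.5
[[249.3 302.1]
 [247.5 260.7]
 [245.6 215.2]]
```

View pics/c7.png

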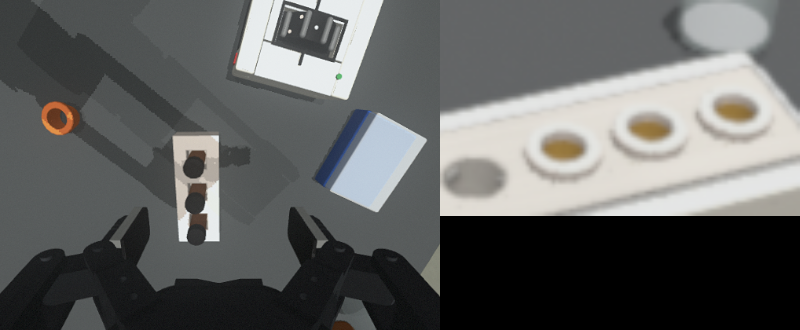

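The view shows all three sleeves flush on the block and three vials upright in the rack at crop (194,167), (195,203) and (196,234). I take the nearest, vial A at about (538,-225).

```bash
python3 -m inch '[{"fingers":1,"translation":[-0.014,-0.011,-0.03],"angular":[0,0,0]},{"fingers":1,"translation":[-0.0125,-0.01,-0.03],"angular":[0,0,0]},{"fingers":1,"translation":[0,0,-0.03],"angular":[0,0,0]},{"fingers":1,"translation":[0,0,-0.03],"angular":[0,0,0]},{"fingers":1,"translation":[0,0,-0.03],"angular":[0,0,0]},{"fingers":1,"translation":[0,0,-0.002],"angular":[0,0,0]},{"fingers":1,"translation":[0,0,0],"angular":[0,0,0]},{"fingers":1,"translation":[0,0,0],"angular":[0,0,0]}]'
python3 -m inch '[{"fingers":0.5,"translation":[0,0,0],"angular":[0,0,0]},{"fingers":0.1,"translation":[0,0,0],"angular":[0,0,0]},{"fingers":0.1,"translation":[0,0,0],"angular":[0,0,0]},{"fingers":0.1,"translation":[0,0,0],"angular":[0,0,0]},{"fingers":0.1,"translation":[0,0,0],"angular":[0,0,0]},{"fingers":0.1,"translation":[0,0,0],"angular":[0,0,0]},{"fingers":0.1,"translation":[0,0,0],"angular":[0,0,0]}]' 30
```

```text
t: 32.6
tool_pos: [540.7, -220.4, 61.5]
tool_rot: [179.9, 0.1, 105.9]
wrist_force: [0.1, 0.1, 0.2]
finger_gap: 0.998
t: 33.3
tool_pos: [539.7, -220.8, 60.5]
tool_rot: [180.0, 0.0, 105.8]
wrist_force: [-0.8, 0.4, 6.6]
finger_gap: 0.288
```

```bash
python3 -m inch '[{"fingers":0.1,"translation":[0,0,0.03],"angular":[0,0,0]},{"fingers":0.1,"translation":[0,0,0.04],"angular":[0,0,0]},{"fingers":0.1,"translation":[0,0,0.04],"angular":[0,0,0]},{"fingers":0.1,"translation":[0.0065,0.02,0],"angular":[0,0,-4.8]},{"fingers":0.1,"translation":[0.0065,0.03,0],"angular":[0,0,-4.8]},{"fingers":0.1,"translation":[0.0065,0.03,0],"angular":[0,0,-4.8]},{"fingers":0.1,"translation":[0.0065,0.03,0],"angular":[0,0,0]},{"fingers":0.1,"translation":[0.0065,0.03,0],"angular":[0,0,0]},{"fingers":0.1,"translation":[0.0065,0.03,0],"angular":[0,0,0]},{"fingers":0.1,"translation":[0.0065,0.03,0],"angular":[0,0,0]},{"fingers":0.1,"translation":[0.0065,0.03,0],"angular":[0,0,0]},{"fingers":0.1,"translation":[0.0065,0.03,0],"angular":[0,0,0]}]'
python3 -m inch '[{"fingers":0.1,"translation":[0.0065,0.03,0],"angular":[0,0,0]},{"fingers":0.1,"translation":[0.0065,0.03,0],"angular":[0,0,0]},{"fingers":0.1,"translation":[0,0.03,0],"angular":[0,0,0]},{"fingers":0.1,"translation":[0,0.03,0],"angular":[0,0,0]},{"fingers":0.1,"translation":[0,0.03,0],"angular":[0,0,0]},{"fingers":0.1,"translation":[0,0.02,0],"angular":[0,0,0]},{"fingers":0.1,"translation":[0,0,0],"angular":[0,0,0]},{"fingers":0.1,"translation":[0,0,0],"angular":[0,0,0]},{"fingers":0.1,"translation":[0,0,0],"angular":[0,0,0]}]'
python3 - <<'E'
from m import *
np.set_printoptions(precision=1,suppress=True)
s=sensors.read_state();p=s['tool_pos']
im,c=snap('wrist','w12');sc,cs=snap('scene','s5');t,ct=snap('top','top6')
for dy in(-6,-3,0,3):print(dy,proj(c,[p+[0,dy,20],p+[13,dy,20]]).ravel())
h=cv2.cvtColor(im,cv2.COLOR_RGB2HSV);amb=((h[...,0]<18)&(h[...,1]>100)&(h[...,2]>40));amb[:150]=0
for q in blobs(amb,60,9000):print('amb',cv2.boundingRect(q))
a=im[180:340,200:360];b=sc[130:220,280:400]
cv2.imwrite('pics/c8.png',cv2.hconcat([cv2.resize(a,(400,400)),cv2.resize(b,(400,300)).__class__ and cv2.copyMakeBorder(cv2.resize(b,(400,300)),0,100,0,0,cv2.BORDER_CONSTANT)])[...,::-1])
E
```

```text
t: 34.5
tool_pos: [597.8, 40.8, 169.6]
tool_rot: [-179.9, -0.0, 91.4]
wrist_force: [0.6, 0.5, -0.6]
finger_gap: 0.285
t: 35.4
tool_pos: [610.8, 208.5, 169.7]
tool_rot: [-180.0, 0.0, 91.4]
wrist_force: [0.4, 0.5, 0.1]
finger_gap: 0.289
-6 [279.5 298.4 307.4 298.9]
-3 [279.7 292.8 307.8 293.3]
0 [279.9 287.1 308.1 287.6]
3 [280.  281.3 308.5 281.8]
```

View pics/c8.png

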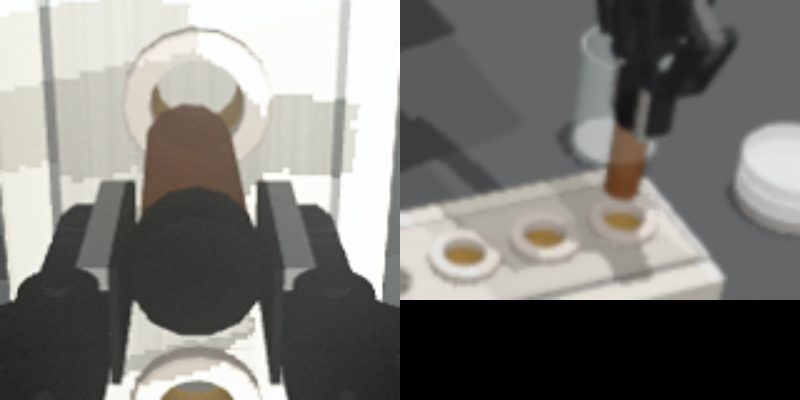

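The last view shows the vial held upright by its cap (crop (197,262)), with its foot just short of sleeve 1 at crop (197,98). I work out the offset from these.

Run:
```python
from m import *
np.set_printoptions(precision=1,suppress=True)
c=imaging.calibration('wrist');p=sensors.read_state()['tool_pos'];f=lambda x,y:(200+x/2.5,180+y/2.5)
for d in(10,14,18):
    zt=p[2]+d
    print(d,'cap w',ray(c,f(262,262),zt)[0]-ray(c,f(132,262),zt)[0],'cap y',ray(c,f(197,333),zt)[:2]+[0,13],'foot far edge->centre',ray(c,f(195,105),zt-70)[:2]-[0,12],
     'foot w',ray(c,f(240,145),zt-70)[0]-ray(c,f(146,145),zt-70)[0])
print('sleeve1 top edge',ray(c,f(197,28),96),'L/R',ray(c,f(125,95),96)[0],ray(c,f(270,95),96)[0], p)
```

```text
10 cap w 25.747787086334824 cap y [611.  200.3] foot far edge->centre [610.1 201.1] foot w 26.98580917538243
14 cap w 24.974542973629696 cap y [611.  203.2] foot far edge->centre [610.1 202.4] foot w 26.454575664326853
18 cap w 24.20129886092434 cap y [610.9 206. ] foot far edge->centre [610.1 203.7] foot w 25.923342153271506
sleeve1 top edge [610.3 232.1  96. ] L/R 589.1375489617317 632.7497762525195 [611.  208.4 170. ]
```

```bash
python3 -m inch '[{"fingers":0.1,"translation":[0.0003,0.0058,-0.01],"angular":[0,0,0]},{"fingers":0.1,"translation":[0,0,-0.003],"angular":[0,0,0]},{"fingers":0.1,"translation":[0,0,0],"angular":[0,0,0]}]'|egrep 'pos|force'
for i in 1 2 3 4 5; do python3 -m inch '[{"fingers":0.1,"translation":[0,0,-0.003],"angular":[0,0,0]},{"fingers":0.1,"translation":[0,0,0],"angular":[0,0,0]}]'|egrep 'pos|force'; done
```

```text
tool_pos: [610.5, 215.1, 155.8]
wrist_force: [-0.1, -0.2, -0.7]
tool_pos: [611.1, 215.2, 153.6]
wrist_force: [0.5, 0.8, -0.8]
tool_pos: [611.1, 215.2, 150.7]
wrist_force: [-0.2, -0.0, -1.1]
tool_pos: [611.6, 215.2, 148.1]
wrist_force: [-0.2, -0.5, 1.3]
tool_pos: [611.8, 215.2, 145.4]
wrist_force: [1.6, -0.8, -0.2]
tool_pos: [611.1, 215.1, 141.4]
wrist_force: [0.3, -1.2, -1.3]
```

```bash
python3 -m inch '[{"fingers":0.1,"translation":[0,-0.0008,0],"angular":[0,0,0]}]' >/dev/null; for i in 1 2 3 4 5 6 7; do python3 -m inch '[{"fingers":0.1,"translation":[0,0,-0.004],"angular":[0,0,0]},{"fingers":0.1,"translation":[0,0,0],"angular":[0,0,0]}]'|egrep 'pos|force'; done
```

```text
tool_pos: [610.9, 214.4, 137.3]
wrist_force: [0.4, -0.6, -0.9]
tool_pos: [610.9, 214.4, 133.4]
wrist_force: [0.7, -1.2, 0.0]
tool_pos: [611.0, 214.4, 129.5]
wrist_force: [0.5, -0.9, -1.0]
tool_pos: [611.0, 214.4, 125.5]
wrist_force: [0.9, -0.8, -0.9]
tool_pos: [611.2, 214.4, 121.5]
wrist_force: [1.0, -0.9, -1.6]
tool_pos: [611.1, 214.4, 117.5]
wrist_force: [0.3, -0.4, -0.3]
tool_pos: [611.0, 214.4, 113.5]
wrist_force: [0.7, -1.6, -0.3]
```

```bash
for i in 1 2 3 4; do python3 -m inch '[{"fingers":0.1,"translation":[0,0,-0.0015],"angular":[0,0,0]},{"fingers":0.1,"translation":[0,0,0],"angular":[0,0,0]}]'|egrep 'pos|force'; done
```

```text
tool_pos: [611.2, 214.5, 112.4]
wrist_force: [1.3, -0.7, -1.1]
tool_pos: [611.3, 214.5, 110.9]
wrist_force: [1.5, -0.8, -1.8]
tool_pos: [611.2, 214.5, 109.4]
wrist_force: [1.2, -1.3, -0.5]
tool_pos: [611.2, 214.5, 107.9]
wrist_force: [0.3, -0.8, 0.7]
```

```bash
python3 -m inch '[{"fingers":0.6,"translation":[0,0,0],"angular":[0,0,0]},{"fingers":0.6,"translation":[0,0,0],"angular":[0,0,0]},{"fingers":0.6,"translation":[0,0,0],"angular":[0,0,0]},{"fingers":0.6,"translation":[0,0,0.02],"angular":[0,0,0]},{"fingers":0.6,"translation":[0,0,0.04],"angular":[0,0,0]},{"fingers":0.6,"translation":[0,0,0.04],"angular":[0,0,0]},{"fingers":1,"translation":[-0.006,-0.045,0],"angular":[0,0,7.2]},{"fingers":1,"translation":[-0.006,-0.045,0],"angular":[0,0,7.2]},{"fingers":1,"translation":[-0.006,-0.045,0],"angular":[0,0,0]},{"fingers":1,"translation":[-0.006,-0.045,0],"angular":[0,0,0]},{"fingers":1,"translation":[-0.006,-0.045,0],"angular":[0,0,0]},{"fingers":1,"translation":[-0.006,-0.045,0],"angular":[0,0,0]}]'
python3 -m inch '[{"fingers":1,"translation":[-0.006,-0.045,0],"angular":[0,0,0]},{"fingers":1,"translation":[-0.006,-0.045,0],"angular":[0,0,0]},{"fingers":1,"translation":[-0.006,-0.045,0],"angular":[0,0,0]},{"fingers":1,"translation":[-0.004,-0.045,0],"angular":[0,0,0]},{"fingers":1,"translation":[0,-0.036,-0.03],"angular":[0,0,0]},{"fingers":1,"translation":[0,0,-0.04],"angular":[0,0,0]},{"fingers":1,"translation":[0,0,0],"angular":[0,0,0]},{"fingers":1,"translation":[0,0,0],"angular":[0,0,0]},{"fingers":1,"translation":[0,0,0],"angular":[0,0,0]}]'
python3 - <<'E'
from m import *
np.set_printoptions(precision=1,suppress=True)
im,c=snap('wrist','w13');s,cs=snap('scene','s6');t,ct=snap('top','top7')
h=cv2.cvtColor(im,cv2.COLOR_RGB2HSV)
m=(h[...,2]<60);m[335:]=0;m[:,:190]=0;m[:,370:]=0
for q in blobs(m,300,6000):
    b=cv2.boundingRect(q);w=b[2];v=b[1]+b[3];print(b,'top-face bottom edge->c',ray(c,(b[0]+w/2,v-w*.49),78)[:2])
print(proj(c,[[552.8,-271.5,78],[566,-317.7,78]]))
# vial A cap in scene: predicted vs dark blob
print('capA pred',proj(cs,[[611,209,124]]),proj(cs,[[611,209,117]]))
hs=cv2.cvtColor(s,cv2.COLOR_RGB2HSV);m=np.zeros(hs.shape[:2],bool);m[160:215,320:375]=(hs[...,2]<60)[160:215,320:375]
for q in blobs(m,20,900):print('scene dark',cv2.boundingRect(q))
E
```

```text
t: 40.35
tool_pos: [574.7, -57.1, 208.3]
tool_rot: [180.0, -0.0, 105.8]
wrist_force: [0.4, -0.1, -0.6]
finger_gap: 1.001
t: 41.25
tool_pos: [554.4, -271.3, 139.9]
tool_rot: [179.9, 0.1, 105.9]
wrist_force: [0.2, -0.3, -0.2]
finger_gap: 1.002
[[276.7 227.2]
 [276.9 286.4]]
capA pred [[348.3 184.2]] [[347.8 186.8]]
scene dark (343, 182, 11, 11)
```

Run:
```python
from m import *
np.set_printoptions(precision=1,suppress=True)
c=imaging.calibration('wrist');im=cv2.imread('pics/w13.png');h=cv2.cvtColor(im,cv2.COLOR_BGR2HSV)
for th in(60,75,90):
    m=(h[...,2]<th)&(h[...,1]<90);m[345:]=0;m[:,:225]=0;m[:,330:]=0
    for q in blobs(m,200,9000):
        b=cv2.boundingRect(q);print(th,b,cv2.contourArea(q),ray(c,(b[0]+b[2]/2,b[1]+b[3]-b[2]*.49),78)[:2])
print(h[205:310:8,277,2],h[205:310:8,277,1]);print(h[227,245:310:4,2])
```

```text
75 (259, 263, 32, 36) 898.0 [ 564.1 -315.8]
90 (259, 262, 32, 38) 931.0 [ 564.3 -316.6]
90 (225, 208, 14, 38) 320.0 [ 524.3 -289.4]
90 (258, 206, 34, 37) 961.5 [ 551.7 -271.4]
[ 95  88  82  79  77 225 114 111  66  68  74  68 123 123] [24 12 12 13 13 19 87 92 15 15  7  8 10 12]
[232 221 223  98  76  75  79  77  82  77  83  80 223 222 222 221 223]
```

```bash
python3 -m inch '[{"fingers":1,"translation":[-0.0015,-0.0005,-0.03],"angular":[0,0,0]},{"fingers":1,"translation":[0,0,-0.03],"angular":[0,0,0]},{"fingers":1,"translation":[0,0,-0.02],"angular":[0,0,0]},{"fingers":1,"translation":[0,0,0],"angular":[0,0,0]},{"fingers":0.5,"translation":[0,0,0],"angular":[0,0,0]},{"fingers":0.1,"translation":[0,0,0],"angular":[0,0,0]},{"fingers":0.1,"translation":[0,0,0],"angular":[0,0,0]},{"fingers":0.1,"translation":[0,0,0],"angular":[0,0,0]},{"fingers":0.1,"translation":[0,0,0],"angular":[0,0,0]},{"fingers":0.1,"translation":[0,0,0],"angular":[0,0,0]},{"fingers":0.1,"translation":[0,0,0],"angular":[0,0,0]}]' 30
python3 -m inch '[{"fingers":0.1,"translation":[0,0,0.03],"angular":[0,0,0]},{"fingers":0.1,"translation":[0,0,0.04],"angular":[0,0,0]},{"fingers":0.1,"translation":[0,0,0.04],"angular":[0,0,0]},{"fingers":0.1,"translation":[0.006,0.03,0],"angular":[0,0,-4.8]},{"fingers":0.1,"translation":[0.006,0.035,0],"angular":[0,0,-4.8]},{"fingers":0.1,"translation":[0.006,0.035,0],"angular":[0,0,-4.8]},{"fingers":0.1,"translation":[0.006,0.035,0],"angular":[0,0,0]},{"fingers":0.1,"translation":[0.006,0.035,0],"angular":[0,0,0]},{"fingers":0.1,"translation":[0.006,0.035,0],"angular":[0,0,0]},{"fingers":0.1,"translation":[0.006,0.035,0],"angular":[0,0,0]},{"fingers":0.1,"translation":[0.006,0.035,0],"angular":[0,0,0]},{"fingers":0.1,"translation":[0.006,0.035,0],"angular":[0,0,0]}]'
python3 -m inch '[{"fingers":0.1,"translation":[0.005,0.035,0],"angular":[0,0,0]},{"fingers":0.1,"translation":[0,0.035,0],"angular":[0,0,0]},{"fingers":0.1,"translation":[0,0.035,0],"angular":[0,0,0]},{"fingers":0.1,"translation":[0,0,0],"angular":[0,0,0]},{"fingers":0.1,"translation":[0,0,0],"angular":[0,0,0]},{"fingers":0.1,"translation":[0,0,0],"angular":[0,0,0]}]'
cat > v.py <<'E'
from m import *
import sys
np.set_printoptions(precision=1,suppress=True)
n=sys.argv[1];im,c=snap('wrist',n);p=sensors.read_state()['tool_pos'];print(p)
h=cv2.cvtColor(im,cv2.COLOR_RGB2HSV).astype(int)
amb=(h[...,1]>90)&(h[...,0]<22)
for v in range(200,262,6):
    xs=np.where(amb[v,230:330])[0]+230;print(v,(xs.min(),xs.max()) if len(xs) else None,end='; ')
cap=(h[...,2]<95)&(h[...,1]<80)
# column scan: rows of amber and dark near u=277..281
col=[''.join('A' if amb[v,u] else 'C' if cap[v,u] else '.' for v in range(190,340)) for u in(275,279,283)]
print();[print(x) for x in col]
for v in range(270,310,6):
    print(v,''.join('A' if amb[v,u] else 'C' if cap[v,u] else '.' for u in range(220,340)))
E
python3 v.py w14
```

```text
t: 42.5
tool_pos: [552.5, -272.5, 59.2]
tool_rot: [179.9, 0.1, 105.8]
wrist_force: [-1.0, -0.4, 6.3]
finger_gap: 0.293
t: 43.7
tool_pos: [605.7, 39.4, 168.1]
tool_rot: [-180.0, -0.0, 91.4]
wrist_force: [1.1, -0.3, -1.1]
finger_gap: 0.289
t: 44.3
tool_pos: [610.6, 142.1, 168.0]
tool_rot: [-180.0, 0.0, 91.4]
wrist_force: [-0.6, -0.5, -0.9]
finger_gap: 0.288
[610.7 141.9 168. ]
200 None; 206 None; 212 None; 218 None; 224 None; 230 (np.int64(275), np.int64(275)); 236 (np.int64(262), np.int64(295)); 242 (np.int64(259), np.int64(296)); 248 (np.int64(258), np.int64(297)); 254 (np.int64(257), np.int64(298)); 260 None; 
...........................CCCCCCC..C...A..AA.AAAAAAAAAAA.CCCCCCCCCCCCCCCCCCCCCCCCCCCCCCCCCCCCCCCCCCCCCCCCCCCCCCCCCCC.................................
...........................CCCCC.....C......A.AA.AAAAAAAACCCCCCCCCCCCCCCCCCCCCCCCCCCCCCCCCCCCCCCCCCCCCCCCCCCCCCCCCCCCC................................
............................CCCCCCCCC..........A.A.AAAAAACCCCCCCCCCCCCCCCCCCCCCCCCCCCCCCCCCCCCCCCCCCCCCCCCCCCCCCCCCCC.................................
270 ...CCCCCCCCCCCCCCCCCCCCCCCCCCCCCCCCCCCCCCCCCCCCCCCCCCCCCCCCCCCCCCCCCCCCCCCCCCCCCCCCCCCCCCCCCCCCCCCCCCCCCCCCCCCCCCC......
276 .CCCCCCCCCCCCCCCCCCCCCCCCCCCCCCCCCCCCCCCCCCCCCCCCCCCCCCCCCCCCCCCCCCCCCCCCCCCCCCCCCCCCCCCCCCCCCCCCCCCCCCCCCCCCCCCCCCC....
282 CCCCCCCCCCCCCCCCCCCCCCCCCCCCCCCCCCCCCCCCCCCCCCCCCCCCCCCCCCCCCCCCCCCCCCCCCCCCCCCCCCCCCCCCCCCCCCCCCCCCCCCCCCCCCCCCCCCCCC..
288 CCCCCCCCCCCCCCC........CCCCCCCCCCCCCCCCCCCCCCCCCCCCCCCCCCCCCCCCCCCCCCCCCCCCCCCCCCCCCCCCCCCCCCC........CCCCCCCCCCCCCCCCCC
294 CCCCCCCCCCCCCCCCCCCC...CCCCCCCCCCCCCCCCCCCCCCCCCCCCCCCCCCCCCCCCCCCCCCCCCCCCCCCCCCCCCCCCCCCCCC....CCCCCCCCCCCCCCCCCCCCCCC
300 CCCCCCCCCCCCCCCCCCCCCCCCCCCCCCCCC......CCCCCCCCCCCCCCCCCCCCCCCCCCCCCCCCCCCCCC.......CCCCCCCCCCCCCCCCCCCCCCCCCCCCCCCCCCCC
306 CCCCCCCCCCCCCCCCCCCCCCCCCCCCCCCC...................CCCCCCCCCCCCCC....................CCCCCCCCCCCCCCCCCCCCCCCCCCCCCCCCCCC
```

```bash
python3 -m inch '[{"fingers":0.1,"translation":[0.0015,0.0135,-0.01],"angular":[0,0,0]},{"fingers":0.1,"translation":[0,0,-0.003],"angular":[0,0,0]},{"fingers":0.1,"translation":[0,0,0],"angular":[0,0,0]},{"fingers":0.1,"translation":[0,0,0],"angular":[0,0,0]}]'|egrep 'pos|force'
for i in 1 2 3 4 5; do python3 -m inch '[{"fingers":0.1,"translation":[0,0,-0.003],"angular":[0,0,0]},{"fingers":0.1,"translation":[0,0,0],"angular":[0,0,0]}]'|egrep 'pos|force'; done
```

```text
tool_pos: [612.0, 156.3, 154.6]
wrist_force: [0.1, -0.2, -0.4]
tool_pos: [612.1, 156.3, 151.8]
wrist_force: [-0.2, -0.4, -0.4]
tool_pos: [612.0, 156.4, 148.7]
wrist_force: [-0.3, 0.5, 0.7]
tool_pos: [612.8, 156.3, 147.1]
wrist_force: [-2.4, -1.6, 5.8]
tool_pos: [614.1, 156.1, 146.4]
wrist_force: [-3.0, -3.4, 18.7]
tool_pos: [616.3, 156.0, 145.5]
wrist_force: [-1.9, -5.1, 28.6]
```

```bash
python3 -m inch '[{"fingers":0.1,"translation":[0,0,0.008],"angular":[0,0,0]},{"fingers":0.1,"translation":[0,0,0.008],"angular":[0,0,0]},{"fingers":0.1,"translation":[0,0,0.008],"angular":[0,0,0]},{"fingers":0.1,"translation":[0,0,0],"angular":[0,0,0]},{"fingers":0.1,"translation":[0,0,0],"angular":[0,0,0]}]'; python3 v.py w15 | head -5
python3 - <<'E'
from m import *
im=cv2.imread('pics/w15.png');h=cv2.cvtColor(im,cv2.COLOR_BGR2HSV).astype(int);amb=(h[...,1]>70)&(h[...,0]<22)
for v in range(216,262,4):
    xs=np.where(amb[v,230:330])[0]+230;print(v,(xs.min(),xs.max()) if len(xs) else None,end='; ')
c=imaging.calibration('wrist')
print(proj(c,[[612.4,152.8-23,96],[612.4,152.8+23,96],[612.4-23,152.8,96],[612.4+23,152.8,96]]))
g=h[...,2]
print('col 278',g[170:250:2,278]);print('row',[(v,g[v,225:335:4].tolist()) for v in(200,210)])
E
```

```text
t: 46.25
tool_pos: [612.1, 156.6, 163.8]
tool_rot: [-180.0, 0.0, 91.4]
wrist_force: [0.8, -0.6, 0.6]
finger_gap: 0.291
[611.9 156.5 163.5]
200 None; 206 None; 212 None; 218 None; 224 None; 230 (np.int64(260), np.int64(292)); 236 (np.int64(258), np.int64(292)); 242 (np.int64(255), np.int64(289)); 248 (np.int64(255), np.int64(293)); 254 (np.int64(255), np.int64(296)); 260 (np.int64(254), np.int64(255)); 
............................CC.............AAAAAAAAAAAAAAA.CCCCCCCCCCCCCCCCCCCCCCCCCCCCCCCCCCCCCCCCCCCCCCCCCCCCCCCCCCCC...............................
............................C...CC.C.....A....AAAAAAAAAAAACCCCCCCCCCCCCCCCCCCCCCCCCCCCCCCCCCCCCCCCCCCCCCCCCCCCCCCCCCCCC...............................
..............................CCC.C.CCCC......A.AAAAAA.AAA.CCCCCCCCCCCCCCCCCCCCCCCCCCCCCCCCCCCCCCCCCCCCCCCCCCCCCCCCCCCC...............................
216 None; 220 (np.int64(262), np.int64(283)); 224 (np.int64(258), np.int64(295)); 228 (np.int64(256), np.int64(296)); 232 (np.int64(256), np.int64(294)); 236 (np.int64(255), np.int64(293)); 240 (np.int64(255), np.int64(292)); 244 (np.int64(255), np.int64(293)); 248 (np.int64(255), np.int64(294)); 252 (np.int64(255), np.int64(295)); 256 (np.int64(255), np.int64(257)); 260 (np.int64(254), np.int64(255)); [[278.90520895 257.9667601 ]
 [280.4658464  199.28019214]
 [248.49060994 228.81789043]
 [310.78549834 230.18165746]]
col 278 [ 87  84  84 116 243 239 238 225 188 193 190 190 193 163 153 133 175 182
 184 181 181 172 164 146  90  91  88  91  89  90  86  89  84  82  81  80
  77  81  79  65]
row [(200, [192, 194, 199, 200, 196, 201, 165, 172, 177, 162, 166, 129, 124, 137, 134, 120, 219, 233, 233, 231, 233, 237, 237, 238, 237, 237, 235, 234]), (210, [160, 162, 162, 168, 162, 165, 167, 135, 172, 182, 184, 183, 183, 180, 185, 183, 200, 238, 238, 162, 233, 237, 237, 238, 236, 236, 236, 233])]
```

```bash
python3 -m inch '[{"fingers":0.1,"translation":[0.001,-0.0018,-0.008],"angular":[0,0,0]},{"fingers":0.1,"translation":[0,0,-0.006],"angular":[0,0,0]},{"fingers":0.1,"translation":[0,0,0],"angular":[0,0,0]},{"fingers":0.1,"translation":[0,0,0],"angular":[0,0,0]}]'|egrep 'pos|force'
for i in 1 2; do python3 -m inch '[{"fingers":0.1,"translation":[0,0,-0.002],"angular":[0,0,0]},{"fingers":0.1,"translation":[0,0,0],"angular":[0,0,0]}]'|egrep 'pos|force'; done
```

```text
tool_pos: [612.8, 154.6, 149.3]
wrist_force: [-0.3, -0.2, -0.0]
tool_pos: [613.2, 154.7, 147.9]
wrist_force: [-0.2, 0.4, -0.1]
tool_pos: [613.5, 154.7, 146.2]
wrist_force: [0.2, 0.1, 0.1]
```

```bash
for i in 1 2 3; do python3 -m inch '[{"fingers":0.1,"translation":[0,0,-0.002],"angular":[0,0,0]},{"fingers":0.1,"translation":[0,0,0],"angular":[0,0,0]}]'|egrep 'pos|force'; done
```

```text
tool_pos: [614.0, 154.5, 145.6]
wrist_force: [-2.4, -2.1, 9.7]
tool_pos: [614.5, 154.2, 145.1]
wrist_force: [-3.0, -3.0, 19.2]
tool_pos: [615.6, 154.0, 144.5]
wrist_force: [-3.9, -4.1, 25.1]
```

```bash
python3 -m inch '[{"fingers":0.1,"translation":[0,0,0.006],"angular":[0,0,0]},{"fingers":0.1,"translation":[0,0,0.006],"angular":[0,0,0]},{"fingers":0.1,"translation":[0,0,0],"angular":[0,0,0]},{"fingers":0.1,"translation":[0,0,0],"angular":[0,0,0]}]'|egrep 'pos|force'
python3 - <<'E'
from m import *
np.set_printoptions(precision=1,suppress=True)
s,c=snap('scene','s7');w,cw=snap('wrist','w16');p=sensors.read_state()['tool_pos'];print(p)
h=cv2.cvtColor(s,cv2.COLOR_RGB2HSV).astype(int);amb=(h[...,1]>95)&(h[...,0]<18)
for v in range(165,215,2):
    xs=np.where(amb[v,300:380])[0]+300;print(v,xs.tolist() if len(xs)<4 else (xs[0],xs[-1],len(xs)),end=' ')
print()
for x,y in((612.5,152.8),):
  for z in(98,103,108,120):
    a=np.linspace(0,2*np.pi,400);q=proj(c,np.c_[x+12*np.cos(a),y+12*np.sin(a),0*a+z]);print(z,'vial ring',q.min(0),q.max(0))
  q=proj(c,np.c_[x+23*np.cos(a),y+23*np.sin(a),0*a+96]);print('collar',q.min(0),q.max(0))
  q=proj(c,np.c_[611+12*np.cos(a),208.5+12*np.sin(a),0*a+104]);print('vialA body',q.min(0),q.max(0))
h2=cv2.cvtColor(w,cv2.COLOR_RGB2HSV).astype(int);am=(h2[...,1]>70)&(h2[...,0]<22)
for v in range(212,256,3):
    xs=np.where(am[v,240:315])[0]+240;print(v,(xs[0],xs[-1],len(xs)) if len(xs) else 0,end=' ')
z0=p[2]-50
a=np.linspace(0,2*np.pi,400);q=proj(cw,np.c_[p[0]+12*np.cos(a),p[1]-3+12*np.sin(a),0*a+z0]);print('foot pred wrist',q.min(0),q.max(0))
E
```

```text
tool_pos: [613.1, 154.8, 151.7]
wrist_force: [1.3, -0.3, -1.0]
[612.8 154.7 151.4]
165 [] 167 [] 169 [] 171 [] 173 [] 175 [] 177 [] 179 [322, 323] 181 [322, 323, 324] 183 (np.int64(321), np.int64(324), 4) 185 (np.int64(321), np.int64(330), 8) 187 (np.int64(321), np.int64(330), 10) 189 (np.int64(321), np.int64(330), 10) 191 (np.int64(320), np.int64(345), 13) 193 (np.int64(320), np.int64(351), 20) 195 (np.int64(320), np.int64(351), 20) 197 (np.int64(320), np.int64(350), 16) 199 (np.int64(322), np.int64(327), 6) 201 [] 203 [] 205 [] 207 [] 209 [] 211 [] 213 [] 
98 vial ring [317.6 195.3] [328.8 202.4]
103 vial ring [317.8 193.5] [329.1 200.6]
108 vial ring [318.  191.7] [329.3 198.8]
120 vial ring [318.5 187.4] [329.9 194.4]
collar [312.5 192.9] [333.9 206.5]
vialA body [341.3 188.1] [352.4 195. ]
212 0 215 0 218 (np.int64(263), np.int64(278), 16) 221 (np.int64(258), np.int64(282), 24) 224 (np.int64(256), np.int64(284), 29) 227 (np.int64(255), np.int64(295), 33) 230 (np.int64(254), np.int64(296), 38) 233 (np.int64(254), np.int64(295), 41) 236 (np.int64(254), np.int64(294), 41) 239 (np.int64(254), np.int64(293), 40) 242 (np.int64(254), np.int64(291), 38) 245 (np.int64(254), np.int64(292), 39) 248 (np.int64(254), np.int64(293), 39) 251 (np.int64(254), np.int64(294), 16) 254 (np.int64(254), np.int64(295), 9) foot pred wrist [261.5 220.6] [296.6 253.4]
```

```bash
python3 -m inch '[{"fingers":0.1,"translation":[0.0023,-0.0015,-0.002],"angular":[0,0,0]},{"fingers":0.1,"translation":[0,0,-0.002],"angular":[0,0,0]},{"fingers":0.1,"translation":[0,0,0],"angular":[0,0,0]},{"fingers":0.1,"translation":[0,0,0],"angular":[0,0,0]}]'|egrep 'pos|force'
for i in 1 2 3; do python3 -m inch '[{"fingers":0.1,"translation":[0,0,-0.002],"angular":[0,0,0]},{"fingers":0.1,"translation":[0,0,0],"angular":[0,0,0]}]'|egrep 'pos|force'; done
```

```text
tool_pos: [615.4, 153.1, 147.7]
wrist_force: [-0.5, -0.2, -0.6]
tool_pos: [615.4, 153.2, 145.8]
wrist_force: [0.2, -0.9, -0.4]
tool_pos: [615.6, 153.2, 143.9]
wrist_force: [0.7, -0.2, -0.4]
tool_pos: [615.5, 153.2, 141.8]
wrist_force: [-0.2, 0.4, 0.8]
```

```bash
for i in 1 2 3 4; do python3 -m inch '[{"fingers":0.1,"translation":[0,0,-0.003],"angular":[0,0,0]},{"fingers":0.1,"translation":[0,0,0],"angular":[0,0,0]}]'|egrep 'pos|force'; done
```

```text
tool_pos: [615.3, 153.1, 138.6]
wrist_force: [0.4, -0.3, -0.7]
tool_pos: [615.3, 153.1, 135.6]
wrist_force: [0.1, -0.2, -0.6]
tool_pos: [615.3, 153.2, 132.6]
wrist_force: [0.5, -0.9, -1.0]
tool_pos: [615.3, 153.1, 129.6]
wrist_force: [0.4, -0.7, -0.1]
```

```bash
for i in 1 2 3 4 5; do python3 -m inch '[{"fingers":0.1,"translation":[-0.0003,0,-0.004],"angular":[0,0,0]},{"fingers":0.1,"translation":[0,0,0],"angular":[0,0,0]}]'|egrep 'pos|force'; done
for i in 1 2 3; do python3 -m inch '[{"fingers":0.1,"translation":[0,0,-0.0012],"angular":[0,0,0]},{"fingers":0.1,"translation":[0,0,0],"angular":[0,0,0]}]'|egrep 'pos|force'; done
```

```text
tool_pos: [614.9, 153.1, 125.5]
wrist_force: [1.1, -0.8, -0.4]
tool_pos: [614.8, 153.1, 121.6]
wrist_force: [0.9, -0.3, -0.2]
tool_pos: [614.8, 153.1, 117.6]
wrist_force: [1.8, -0.5, -1.9]
tool_pos: [614.4, 153.1, 113.6]
wrist_force: [0.7, -1.3, -1.6]
tool_pos: [614.0, 153.1, 109.6]
wrist_force: [1.9, -1.7, -2.2]
tool_pos: [614.1, 153.2, 108.7]
wrist_force: [2.0, -0.6, -1.5]
tool_pos: [614.1, 153.2, 107.6]
wrist_force: [1.4, -1.1, -1.9]
tool_pos: [614.0, 153.2, 106.3]
wrist_force: [1.9, -0.3, -1.4]
```

```bash
for i in 1 2 3; do python3 -m inch '[{"fingers":0.1,"translation":[0,0,-0.0012],"angular":[0,0,0]},{"fingers":0.1,"translation":[0,0,0],"angular":[0,0,0]}]'|egrep 'pos|force'; done
```

```text
tool_pos: [614.0, 153.2, 105.1]
wrist_force: [2.3, -1.3, -0.8]
tool_pos: [614.1, 153.2, 104.7]
wrist_force: [-0.2, -0.5, 3.3]
tool_pos: [614.3, 153.3, 104.6]
wrist_force: [-1.6, -0.1, 10.9]
```

```bash
python3 -m inch '[{"fingers":0.6,"translation":[0,0,0.001],"angular":[0,0,0]},{"fingers":0.6,"translation":[0,0,0],"angular":[0,0,0]},{"fingers":0.6,"translation":[0,0,0],"angular":[0,0,0]},{"fingers":0.6,"translation":[0,0,0.02],"angular":[0,0,0]},{"fingers":0.6,"translation":[0,0,0.04],"angular":[0,0,0]},{"fingers":0.6,"translation":[0,0,0.04],"angular":[0,0,0]},{"fingers":1,"translation":[-0.0045,-0.043,0],"angular":[0,0,7.2]},{"fingers":1,"translation":[-0.0045,-0.043,0],"angular":[0,0,7.2]},{"fingers":1,"translation":[-0.0045,-0.043,0],"angular":[0,0,0]},{"fingers":1,"translation":[-0.0045,-0.043,0],"angular":[0,0,0]},{"fingers":1,"translation":[-0.0045,-0.043,0],"angular":[0,0,0]},{"fingers":1,"translation":[-0.0045,-0.043,0],"angular":[0,0,0]}]'
python3 -m inch '[{"fingers":1,"translation":[-0.0045,-0.043,0],"angular":[0,0,0]},{"fingers":1,"translation":[-0.0045,-0.043,0],"angular":[0,0,0]},{"fingers":1,"translation":[-0.0045,-0.043,0],"angular":[0,0,0]},{"fingers":1,"translation":[-0.0045,-0.043,0],"angular":[0,0,0]},{"fingers":1,"translation":[-0.004,-0.041,-0.03],"angular":[0,0,0]},{"fingers":1,"translation":[0,0,-0.04],"angular":[0,0,0]},{"fingers":1,"translation":[0,0,0],"angular":[0,0,0]},{"fingers":1,"translation":[0,0,0],"angular":[0,0,0]},{"fingers":1,"translation":[0,0,0],"angular":[0,0,0]}]'
python3 - <<'E'
from m import *
np.set_printoptions(precision=1,suppress=True)
im,c=snap('wrist','w17');s,cs=snap('scene','s8')
h=cv2.cvtColor(im,cv2.COLOR_RGB2HSV)
for th in(75,90,105):
    m=(h[...,2]<th)&(h[...,1]<90);m[345:]=0;m[:,:225]=0;m[:,335:]=0
    for q in blobs(m,200,9000):
        b=cv2.boundingRect(q);print(th,b,cv2.contourArea(q),ray(c,(b[0]+b[2]/2,b[1]+b[3]-b[2]*.49),78)[:2])
hs=cv2.cvtColor(s,cv2.COLOR_RGB2HSV);m=np.zeros(hs.shape[:2],bool);m[160:215,300:375]=(hs[...,2]<60)[160:215,300:375]
for q in blobs(m,20,900):print('scene dark',cv2.boundingRect(q))
print('cap pred',proj(cs,[[611,209,117],[612.5,152.8,117]]))
E
```

```text
t: 53.4
tool_pos: [586.3, -106.2, 203.5]
tool_rot: [-180.0, -0.0, 105.8]
wrist_force: [1.1, 0.0, 0.4]
finger_gap: 1.0
t: 54.3
tool_pos: [566.2, -316.7, 136.1]
tool_rot: [179.9, 0.1, 105.9]
wrist_force: [0.1, -0.3, 0.5]
finger_gap: 1.002
75 (258, 207, 36, 38) 1023.5 [ 563.8 -315.9]
75 (225, 202, 43, 81) 1174.5 [ 550.4 -347.5]
75 (314, 200, 21, 29) 342.5 [ 594.7 -300.5]
90 (314, 198, 21, 43) 532.5 [ 597.5 -309. ]
90 (258, 197, 36, 48) 1099.5 [ 563.8 -315.9]
90 (225, 131, 110, 184) 5768.5 [ 573.7 -340.2]
105 (258, 197, 36, 48) 1320.0 [ 563.8 -315.9]
scene dark (319, 187, 10, 11)
scene dark (343, 182, 11, 11)
cap pred [[347.8 186.8]
 [324.  192. ]]
```

Both fitted caps appear in the scene image where predicted: (324,192) and (348,187). Next is vial C.

```bash
python3 -m inch '[{"fingers":1,"translation":[-0.0014,-0.001,-0.03],"angular":[0,0,0]},{"fingers":1,"translation":[0,0,-0.03],"angular":[0,0,0]},{"fingers":1,"translation":[0,0,-0.017],"angular":[0,0,0]},{"fingers":1,"translation":[0,0,0],"angular":[0,0,0]},{"fingers":0.5,"translation":[0,0,0],"angular":[0,0,0]},{"fingers":0.1,"translation":[0,0,0],"angular":[0,0,0]},{"fingers":0.1,"translation":[0,0,0],"angular":[0,0,0]},{"fingers":0.1,"translation":[0,0,0],"angular":[0,0,0]},{"fingers":0.1,"translation":[0,0,0],"angular":[0,0,0]},{"fingers":0.1,"translation":[0,0,0],"angular":[0,0,0]},{"fingers":0.1,"translation":[0,0,0],"angular":[0,0,0]}]' 30
python3 -m inch '[{"fingers":0.1,"translation":[0,0,0.03],"angular":[0,0,0]},{"fingers":0.1,"translation":[0,0,0.04],"angular":[0,0,0]},{"fingers":0.1,"translation":[0,0,0.04],"angular":[0,0,0]},{"fingers":0.1,"translation":[0.004,0.03,0],"angular":[0,0,-4.8]},{"fingers":0.1,"translation":[0.004,0.035,0],"angular":[0,0,-4.8]},{"fingers":0.1,"translation":[0.004,0.035,0],"angular":[0,0,-4.8]},{"fingers":0.1,"translation":[0.004,0.035,0],"angular":[0,0,0]},{"fingers":0.1,"translation":[0.004,0.035,0],"angular":[0,0,0]},{"fingers":0.1,"translation":[0.004,0.035,0],"angular":[0,0,0]},{"fingers":0.1,"translation":[0.004,0.035,0],"angular":[0,0,0]},{"fingers":0.1,"translation":[0.004,0.035,0],"angular":[0,0,0]},{"fingers":0.1,"translation":[0.004,0.035,0],"angular":[0,0,0]}]'
python3 -m inch '[{"fingers":0.1,"translation":[0.004,0.035,0],"angular":[0,0,0]},{"fingers":0.1,"translation":[0.004,0.035,0],"angular":[0,0,0]},{"fingers":0.1,"translation":[0.004,0.033,0],"angular":[0,0,0]},{"fingers":0.1,"translation":[0,0,0],"angular":[0,0,0]},{"fingers":0.1,"translation":[0,0,0],"angular":[0,0,0]},{"fingers":0.1,"translation":[0,0,0],"angular":[0,0,0]}]'
cat > f.py <<'E'
from m import *
import sys
np.set_printoptions(precision=1,suppress=True)
w,cw=snap('wrist',sys.argv[1]);p=sensors.read_state()['tool_pos'];print(p)
h=cv2.cvtColor(w,cv2.COLOR_RGB2HSV).astype(int);am=(h[...,1]>70)&(h[...,0]<22)
for v in range(206,262,3):
    xs=np.where(am[v,240:315])[0]+240;print(v,(int(xs[0]),int(xs[-1]),len(xs)) if len(xs) else 0,end=' ')
print('cap edge',[int(np.where(h[285:335,u,2]>110)[0][0])+285 for u in(275,279,283)])
a=np.linspace(0,2*np.pi,400);q=proj(cw,np.c_[p[0]+12*np.cos(a),p[1]-1+12*np.sin(a),0*a+p[2]-50]);print('foot pred (0,-1)',q.min(0),q.max(0))
E
python3 f.py w18
```

```text
t: 55.5
tool_pos: [564.4, -318.6, 58.6]
tool_rot: [179.9, 0.1, 105.8]
wrist_force: [-0.6, 0.1, 7.2]
finger_gap: 0.292
t: 56.7
tool_pos: [599.6, -6.6, 167.4]
tool_rot: [-180.0, -0.0, 91.4]
wrist_force: [0.6, -0.1, -0.8]
finger_gap: 0.289
t: 57.3
tool_pos: [611.5, 94.1, 167.3]
tool_rot: [-180.0, 0.0, 91.4]
wrist_force: [-0.5, 0.4, -1.4]
finger_gap: 0.285
[611.5  93.8 167.3]
206 0 209 0 212 0 215 (264, 298, 2) 218 (263, 299, 26) 221 (264, 298, 31) 224 (265, 297, 32) 227 (264, 296, 33) 230 (263, 295, 33) 233 (262, 296, 35) 236 (261, 296, 36) 239 (261, 297, 37) 242 (260, 297, 38) 245 (260, 297, 38) 248 (259, 298, 22) 251 (258, 298, 12) 254 (258, 298, 3) 257 (299, 299, 1) 260 0 cap edge [308, 308, 307]
foot pred (0,-1) [261.6 218.2] [296.9 251.2]
```

```bash
python3 -m inch '[{"fingers":0.1,"translation":[0.0027,0.0034,-0.01],"angular":[0,0,0]},{"fingers":0.1,"translation":[0,0,-0.008],"angular":[0,0,0]},{"fingers":0.1,"translation":[0,0,0],"angular":[0,0,0]},{"fingers":0.1,"translation":[0,0,0],"angular":[0,0,0]}]'|egrep 'pos|force'
for i in 1 2 3 ; do python3 -m inch '[{"fingers":0.1,"translation":[0,0,-0.0015],"angular":[0,0,0]},{"fingers":0.1,"translation":[0,0,0],"angular":[0,0,0]}]'|egrep 'pos|force'; done
```

```text
tool_pos: [613.9, 98.0, 148.7]
wrist_force: [0.2, 0.9, -0.6]
tool_pos: [614.5, 98.3, 148.0]
wrist_force: [0.4, 0.8, -0.3]
tool_pos: [614.7, 98.4, 146.6]
wrist_force: [0.4, 0.5, -0.8]
tool_pos: [615.0, 98.2, 146.2]
wrist_force: [-0.9, -1.9, 7.7]
```

```bash
python3 -m inch '[{"fingers":0.1,"translation":[0,0,0.004],"angular":[0,0,0]},{"fingers":0.1,"translation":[0,-0.0018,0],"angular":[0,0,0]},{"fingers":0.1,"translation":[0,0,-0.002],"angular":[0,0,0]},{"fingers":0.1,"translation":[0,0,0],"angular":[0,0,0]}]'|egrep 'pos|force'
for i in 1 2 3 ; do python3 -m inch '[{"fingers":0.1,"translation":[0,0,-0.0015],"angular":[0,0,0]},{"fingers":0.1,"translation":[0,0,0],"angular":[0,0,0]}]'|egrep 'pos|force'; done
```

```text
tool_pos: [614.0, 96.5, 146.4]
wrist_force: [0.1, 0.2, -1.2]
tool_pos: [614.1, 96.6, 144.9]
wrist_force: [-0.7, -0.2, -0.5]
tool_pos: [614.3, 96.6, 143.6]
wrist_force: [0.1, 1.0, -0.8]
tool_pos: [614.3, 96.6, 142.2]
wrist_force: [-0.1, -0.2, -1.7]
```

In. Lowering to the floor.

```bash
for i in 1 2 3 4 5 6 7 8; do python3 -m inch '[{"fingers":0.1,"translation":[0,0,-0.004],"angular":[0,0,0]},{"fingers":0.1,"translation":[0,0,0],"angular":[0,0,0]}]'|egrep 'pos|force'; done
for i in 1 2 3; do python3 -m inch '[{"fingers":0.1,"translation":[0,0,-0.0012],"angular":[0,0,0]},{"fingers":0.1,"translation":[0,0,0],"angular":[0,0,0]}]'|egrep 'pos|force'; done
```

```text
tool_pos: [614.0, 96.5, 137.8]
wrist_force: [-0.4, 0.4, -0.6]
tool_pos: [614.0, 96.5, 133.8]
wrist_force: [-0.9, -0.4, -0.5]
tool_pos: [614.1, 96.6, 129.8]
wrist_force: [-0.6, 0.1, -0.3]
tool_pos: [614.1, 96.6, 125.9]
wrist_force: [-0.9, 0.3, -1.1]
tool_pos: [614.1, 96.5, 121.9]
wrist_force: [-1.1, 0.4, 0.6]
tool_pos: [614.0, 96.5, 117.8]
wrist_force: [-0.5, -0.0, -0.8]
tool_pos: [614.1, 96.5, 113.9]
wrist_force: [-0.3, -0.4, -1.3]
tool_pos: [614.1, 96.5, 109.9]
wrist_force: [-0.6, 0.1, -0.5]
tool_pos: [614.3, 96.6, 109.0]
wrist_force: [-0.6, -1.0, -0.5]
tool_pos: [614.4, 96.5, 107.9]
wrist_force: [0.4, -0.4, -1.8]
tool_pos: [614.4, 96.6, 106.7]
wrist_force: [-0.1, -1.5, -0.6]
```

```bash
python3 -m inch '[{"fingers":0.1,"translation":[0,0,-0.0013],"angular":[0,0,0]},{"fingers":0.1,"translation":[0,0,0],"angular":[0,0,0]},{"fingers":0.6,"translation":[0,0,0],"angular":[0,0,0]},{"fingers":0.6,"translation":[0,0,0],"angular":[0,0,0]},{"fingers":0.6,"translation":[0,0,0],"angular":[0,0,0]},{"fingers":0.6,"translation":[0,0,0.02],"angular":[0,0,0]},{"fingers":0.6,"translation":[0,0,0.04],"angular":[0,0,0]},{"fingers":0.6,"translation":[0,0,0.04],"angular":[0,0,0]},{"fingers":0,"translation":[-0.01,-0.04,0],"angular":[0,0,0]},{"fingers":0,"translation":[-0.02,-0.04,0],"angular":[0,0,0]},{"fingers":0,"translation":[-0.02,-0.03,0],"angular":[0,0,0]},{"fingers":0,"translation":[0,0,0],"angular":[0,0,0]}]'
python3 - <<'E'
from m import *
np.set_printoptions(precision=1,suppress=True)
ct=imaging.calibration('top')
for p in((316.4,192),(337.6,191.2),(327.,191.6)):print(ray(ct,p,85))
print('slot edges',[ray(ct,(205+x/5,160+y/5),85)[:2] for x,y in((567,158),(650,158),(608,95),(608,222))])
s,cs=snap('scene','s9');w,cw=snap('wrist','w19')
hs=cv2.cvtColor(s,cv2.COLOR_RGB2HSV);m=np.zeros(hs.shape[:2],bool);m[160:225,285:375]=(hs[...,2]<60)[160:225,285:375]
for q in blobs(m,20,900):print('scene dark',cv2.boundingRect(q))
print('cap pred',proj(cs,[[611,209,117],[612.5,152.8,117],[613.8,96.5,117]]))
print('tool',sensors.read_state()['tool_pos'])
hw=cv2.cvtColor(w,cv2.COLOR_RGB2HSV);m=(hw[...,2]<95);print('wheel pred px',proj(cw,[[615,-39,104],[615,-39,85]]))
E
```

```text
t: 62.75
tool_pos: [561.9, -16.4, 205.6]
tool_rot: [-179.9, 0.1, 91.2]
wrist_force: [-0.2, 0.4, 0.5]
finger_gap: -0.002
[615.7 -20.9  85. ]
[616.7 -75.4  85. ]
[616.2 -48.2  85. ]
slot edges [array([616.6, -26.1]), array([615.7, -68.7]), array([649.7, -48.4]), array([582.5, -45.8])]
scene dark (296, 193, 10, 11)
scene dark (319, 187, 10, 11)
scene dark (343, 182, 11, 11)
cap pred [[347.8 186.8]
 [324.  192. ]
 [299.4 197.3]]
tool [564.5 -13.8 205.8]
wheel pred px [[337.6 239.3]
 [333.8 231.6]]
```

All three caps are where predicted: third at (301,198) against (299,197). Everything is loaded, so next is the wheel, centred at about (616,-48).

```bash
python3 -m inch '[{"fingers":0,"translation":[0.011,-0.034,-0.02],"angular":[0,0,0]},{"fingers":0,"translation":[0,0,-0.04],"angular":[0,0,0]},{"fingers":0,"translation":[0,0,-0.03],"angular":[0,0,0]},{"fingers":0,"translation":[0,0,0],"angular":[0,0,0]},{"fingers":0,"translation":[0,0,0],"angular":[0,0,0]},{"fingers":0,"translation":[0,0,0],"angular":[0,0,0]}]'|egrep 'pos|force'
```

```text
tool_pos: [577.2, -47.0, 117.2]
wrist_force: [-0.1, -0.5, 0.3]
```

```bash
python3 -m inch '[{"fingers":0,"translation":[0,-0.001,-0.0125],"angular":[0,0,0]},{"fingers":0,"translation":[0,0,0],"angular":[0,0,0]},{"fingers":0,"translation":[0,0,0],"angular":[0,0,0]}]'|egrep 'pos|force'; for i in 1 2 3 4 5 6 7; do python3 -m inch '[{"fingers":0,"translation":[0.003,0,0],"angular":[0,0,0]},{"fingers":0,"translation":[0,0,0],"angular":[0,0,0]}]'|egrep 'pos|force'|tr '\n' ' ';echo; done
```

```text
tool_pos: [575.4, -48.4, 103.1]
wrist_force: [-0.4, 0.0, 0.1]
tool_pos: [579.2, -48.6, 103.4] wrist_force: [0.5, -0.3, 0.2] 
tool_pos: [582.1, -48.6, 103.2] wrist_force: [0.5, 0.7, -0.4] 
tool_pos: [585.0, -48.5, 103.1] wrist_force: [0.4, -0.7, -0.0] 
tool_pos: [588.0, -48.5, 103.1] wrist_force: [0.6, 0.3, -0.6] 
tool_pos: [590.9, -48.5, 103.1] wrist_force: [-0.7, 0.6, -0.5] 
tool_pos: [593.9, -48.5, 103.1] wrist_force: [-0.2, -0.5, 0.2] 
tool_pos: [596.9, -48.5, 103.1] wrist_force: [0.6, 0.9, -0.9]
```

```bash
python3 -m inch '[{"fingers":0,"translation":[0,0,0.0008],"angular":[0,0,0]}]'|egrep 'pos'; for i in 1 2 3 4 5; do python3 -m inch '[{"fingers":0,"translation":[0.002,0,0],"angular":[0,0,0]},{"fingers":0,"translation":[0,0,0],"angular":[0,0,0]}]'|egrep 'pos|force'|tr '\n' ' ';echo; done
```

```text
tool_pos: [596.4, -48.4, 103.7]
tool_pos: [597.8, -48.4, 103.7] wrist_force: [-1.2, 0.3, 0.6] 
tool_pos: [599.6, -48.3, 103.5] wrist_force: [-3.8, -0.0, 1.5] 
tool_pos: [602.9, -48.4, 103.8] wrist_force: [-1.8, 0.6, 0.8] 
tool_pos: [605.5, -48.5, 104.0] wrist_force: [-1.3, 0.3, 0.6] 
tool_pos: [607.6, -48.6, 104.1] wrist_force: [0.4, -0.1, 0.1]
```

```bash
python3 -m inch '[{"fingers":0,"translation":[0,0,0.03],"angular":[0,0,0]},{"fingers":0,"translation":[-0.02,0,0.02],"angular":[0,0,0]},{"fingers":0,"translation":[-0.015,0,0],"angular":[0,0,0]},{"fingers":0,"translation":[0,0,0],"angular":[0,0,0]},{"fingers":0,"translation":[0,0,0],"angular":[0,0,0]}]'|egrep 'pos|force'
cat > d.py <<'E'
from m import *
import sys
np.set_printoptions(precision=1,suppress=True)
w,c=snap('wrist',sys.argv[1]);C=np.array([616.5,-48,77.])
g=cv2.cvtColor(w,cv2.COLOR_RGB2GRAY)
# rectify: tangent strip; sample wheel surface R=26 at angles -80..80 and y +-12
al=np.radians(np.arange(-70,71,2.5));ys=np.arange(-14,15,1.)
P=np.array([[C[0]+26*np.sin(a),C[1]+y,C[2]+26*np.cos(a)] for a in al for y in ys])
q=proj(c,P).astype(np.float32).reshape(len(al),len(ys),2)
m=cv2.remap(g,q[...,0],q[...,1],cv2.INTER_LINEAR)
for a,r in zip(np.degrees(al),m):print('%6.1f '%a+''.join(' .:-=+*#%@'[min(9,int(v)//26)] for v in r))
E
python3 d.py w20
```

```text
tool_pos: [572.1, -48.5, 154.0]
wrist_force: [-0.4, -0.1, -0.5]
 -70.0 #+:::::--:::-==-:::::::::::::
 -67.5 **-:::::::::-++=:::::::::::::
 -65.0 +*=:::::.::::=+=:::--::::::::
 -62.5 +*=.:::::::::---::-===:::::::
 -60.0 =+=:::::::::::::::-===-::::::
 -57.5 ===:::::::::::::-------::::::
 -55.0 ----::-----------==-----:::::
 -52.5 ---------------=========-::::
 -50.0 ---------------======++==-:::
 -47.5 :--------------=+++++++==-:::
 -45.0 :---------------=========-:::
 -42.5 :----------------=======--:::
 -40.0 :---:::::::::::::::::::::::::
 -37.5 :--::::::::::::::::::::::::::
 -35.0 :::::-=+-::::::::::::::::::::
 -32.5 ::::.=**+::::::::::::::::::::
 -30.0 :::::-**+::::::::::::::::::::
 -27.5 ::::::-=-::::::::::::::::::::
 -25.0 :::::::::::::::::::::::::::::
 -22.5 -::::::::::::::::::::::::::::
 -20.0 -::::::::::::::::::::::::::::
 -17.5 -::::::::::::::::::-#*-::::::
 -15.0 =::::::::::::::::::*@%#::::::
 -12.5 +::::::::::::::::::*%@*::::::
 -10.0 =::::::::::::::::::-++-::::::
  -7.5 :::::::::::::::::::::::::::::
  -5.0 :::::::::::::::::--------::::
  -2.5 =----------------========-:::

[... 372 characters left out ...]
25.0 =:::::::::::=%@%=::::::::::::
  27.5 =::::::::::::=*=:::::::::::::
  30.0 -::::::::::::::::::::::::::::
  32.5 :::::::::::::::::::::::::::::
  35.0 :::::::::::::::::::::::::::::
  37.5 :::::::::::::::::::::::::::::
  40.0 :::::::::::::::::::::::::::::
  42.5 ::=:::::-:::::------------:::
  45.0 :--------------------------::
  47.5 :---------===============--::
  50.0 :=-======================--::
  52.5 -========================--::
  55.0 -========================-:::
  57.5 ===================++++==-:::
  60.0 =========+==+++++++++++==-:::
  62.5 ===+==+++++++++++++++++=-::::
  65.0 =++++++++=++++++++++++==-:---
  67.5 ++++++++++++++++++++++==-----
  70.0 ++++++++++++++++++++++==-----
```

The wheel shows a ridge uppermost (one dot at +23°, two dots at -22°), so it stopped half way between levels 1 and 2. I'll push further.

```bash
python3 -m inch '[{"fingers":0,"translation":[0.026,0,-0.025],"angular":[0,0,0]},{"fingers":0,"translation":[0,0,-0.015],"angular":[0,0,0]},{"fingers":0,"translation":[0,0,-0.0095],"angular":[0,0,0]},{"fingers":0,"translation":[0,0,0],"angular":[0,0,0]},{"fingers":0,"translation":[0,0,0],"angular":[0,0,0]}]'|egrep 'pos|force'|tr '\n' ' '; echo; for i in 1 2 3 4 5 6 7; do python3 -m inch '[{"fingers":0,"translation":[0.0025,0,0],"angular":[0,0,0]},{"fingers":0,"translation":[0,0,0],"angular":[0,0,0]}]'|egrep 'pos|force'|tr '\n' ' ';echo; done
```

```text
tool_pos: [597.4, -48.4, 104.2] wrist_force: [0.0, -0.3, 0.1] 
tool_pos: [600.9, -48.6, 105.3] wrist_force: [0.1, 0.4, 1.1] 
tool_pos: [603.1, -48.5, 104.9] wrist_force: [0.4, 0.1, -0.6] 
tool_pos: [605.4, -48.5, 104.5] wrist_force: [1.0, 0.7, 0.2] 
tool_pos: [607.8, -48.5, 104.3] wrist_force: [-0.3, 0.9, 0.0] 
tool_pos: [610.7, -48.5, 104.6] wrist_force: [1.5, -0.9, 2.4] 
tool_pos: [614.0, -48.6, 105.1] wrist_force: [1.7, 1.1, 2.6] 
tool_pos: [615.6, -48.5, 104.4] wrist_force: [2.6, 0.5, 2.2]
```

```bash
python3 -m inch '[{"fingers":0,"translation":[0,0,0.025],"angular":[0,0,0]},{"fingers":0,"translation":[-0.023,0,0.025],"angular":[0,0,0]},{"fingers":0,"translation":[-0.02,0,0],"angular":[0,0,0]},{"fingers":0,"translation":[0,0,0],"angular":[0,0,0]},{"fingers":0,"translation":[0,0,0],"angular":[0,0,0]}]'|egrep 'pos|force'
python3 d.py w21 | sed -n 8,50p
```

```text
tool_pos: [571.3, -48.4, 153.9]
wrist_force: [0.8, 0.2, -0.7]
 -52.5 ==-:.-+++-:::::::::::::::::::
 -50.0 ==-:::=+=::::::::::::::::::::
 -47.5 -=-::::-::::-==-:::::::::::::
 -45.0 :=-.::::::::=++=:::::::::::::
 -42.5 :--:::::::::-++=:::::::::::::
 -40.0 :--::::::::::--::::-==:::::::
 -37.5 ::::::::::::::::::-*##=::::::
 -35.0 ::::::::::::::::::-*##+::::::
 -32.5 :::::::::::::::::::-**=::::::
 -30.0 :::::::::::::::::::::::::::::
 -27.5 ::::::::::---------------::::
 -25.0 ::--------------=========-:::
 -22.5 :---------------=+++++++=-:::
 -20.0 ----------------=++===+==-:::
 -17.5 =:---------------=======-::::
 -15.0 +::::::::::::::::::::::::::::
 -12.5 +::::::::::::::::::::::::::::
 -10.0 =:::::+*+::::::::::::::::::::
  -7.5 :::::-***-:::::::::::::::::::
  -5.0 ::::::+*+::::::::::::::::::::
  -2.5 +::::::::::::::::::::::::::::
   0.0 #::::::::::::::::::::::::::::
   2.5 %-:::::::::::::::::::::::::::
   5.0 %-:::::::::::::::::::::::::::
   7.5 %::::::::::::::::::-#%*::::::
  10.0 %-:::::::::::::::::+@@%-:::::
  12.5 %-:::::::::::::::::+@@*::::::
  15.0 %::::::::::::::::::-==:::::::
  17.5 %::::::::::::::::::::::::::::
  20.0 #:::::::::::::-----------::::
  22.5 *:-------------==========-:::
  25.0 +:-=======================-::
  27.5 --================+==+++==-::
  30.0 -=++++++++++++++++++++++==:::
  32.5 -=+++++++++++++++++++++==-:::
  35.0 -=======================-::::
  37.5 :-=====-==-------------::::::
  40.0 ::-::-:::::::::::::::::::::::
  42.5 ::-:::::::::::--:::::::::::::
  45.0 :-=::::::::::=**=::::::::::::
  47.5 :--:::::::::-#%#=::::::::::::
  50.0 -=-:::::::::+%%#-::::::::::::
  52.5 -=-:::::::::=#%#:::::::::::::
```

Level 2 is confirmed: two dots uppermost, ridges at ±22°. I repeat the same stroke for level 3.

```bash
python3 -m inch '[{"fingers":0,"translation":[0.021,0,-0.025],"angular":[0,0,0]},{"fingers":0,"translation":[0,0,-0.015],"angular":[0,0,0]},{"fingers":0,"translation":[0,0,-0.0095],"angular":[0,0,0]},{"fingers":0,"translation":[0,0,0],"angular":[0,0,0]},{"fingers":0,"translation":[0,0,0],"angular":[0,0,0]}]'|egrep 'pos|force'|tr '\n' ' '; echo; for i in 1 2 3; do python3 -m inch '[{"fingers":0,"translation":[0.0025,0,0],"angular":[0,0,0]},{"fingers":0,"translation":[0.0025,0,0],"angular":[0,0,0]},{"fingers":0,"translation":[0.003,0,0],"angular":[0,0,0]},{"fingers":0,"translation":[0,0,0],"angular":[0,0,0]}]'|egrep 'pos|force'|tr '\n' ' ';echo; done
python3 -m inch '[{"fingers":0,"translation":[0,0,0.025],"angular":[0,0,0]},{"fingers":0,"translation":[-0.024,0,0.025],"angular":[0,0,0]},{"fingers":0,"translation":[-0.02,0,0],"angular":[0,0,0]},{"fingers":0,"translation":[0,0,0],"angular":[0,0,0]},{"fingers":0,"translation":[0,0,0],"angular":[0,0,0]}]'|egrep 'pos|force'
python3 d.py w22 | sed -n 16,44p
```

```text
tool_pos: [592.9, -48.4, 104.6] wrist_force: [-0.2, -0.3, -0.7] 
tool_pos: [602.2, -48.6, 105.8] wrist_force: [-0.2, -0.2, 5.3] 
tool_pos: [610.0, -48.6, 105.7] wrist_force: [0.9, 0.5, 5.4] 
tool_pos: [617.3, -48.4, 104.7] wrist_force: [-0.0, -0.8, 1.0] 
tool_pos: [572.9, -48.4, 154.7]
wrist_force: [-0.1, -0.9, -0.7]
 -32.5 :::::::::::::::::::-*#-::::::
 -30.0 :::::::::::::::::::::-:::::::
 -27.5 ::::-:--:----------------::::
 -25.0 ::--------------=========-:::
 -22.5 ----------------=+=++=++=-:::
 -20.0 =---------------====+++==-:::
 -17.5 =:---------------=======-::::
 -15.0 =::::::::::::::::::::::::::::
 -12.5 +::::::::::::::::::::::::::::
 -10.0 =:::::+*+::::::::::::::::::::
  -7.5 :::::=***-:::::::::::::::::::
  -5.0 :::::-+++::::::::::::::::::::
  -2.5 =::::::::::::::::::::::::::::
   0.0 %=:::::::::::::::::::::::::::
   2.5 %=:::::::::::::::::::::::::::
   5.0 %=:::::::::::::::::::::::::::
   7.5 %=:::::::::::::::::-#%+::::::
  10.0 %-:::::::::::::::::*@@%=:::::
  12.5 %-:::::::::::::::::+@@*::::::
  15.0 #::::::::::::::::::-==:::::::
  17.5 #::::::::::::::::::::::::::::
  20.0 #::::::::::---------------:::
  22.5 *:----------=-===========-:::
  25.0 +:========================-::
  27.5 ===================+=++===-::
  30.0 -==+++++++++++++++++++++==:::
  32.5 :=++++++++++++=+++++++===-:::
  35.0 :======================--::::
  37.5 :-=====----------------::::::
```

It rode over the ridge and the wheel is still at level 2. I go about 1 mm lower.

```bash
python3 -m inch '[{"fingers":0,"translation":[0.02,0,-0.025],"angular":[0,0,0]},{"fingers":0,"translation":[0,0,-0.015],"angular":[0,0,0]},{"fingers":0,"translation":[0,0,-0.0115],"angular":[0,0,0]},{"fingers":0,"translation":[0,0,0],"angular":[0,0,0]},{"fingers":0,"translation":[0,0,0],"angular":[0,0,0]}]'|egrep 'pos|force'|tr '\n' ' '; echo; for i in 1 2 3 4 5 6 ; do python3 -m inch '[{"fingers":0,"translation":[0.002,0,0],"angular":[0,0,0]},{"fingers":0,"translation":[0.002,0,0],"angular":[0,0,0]},{"fingers":0,"translation":[0,0,0],"angular":[0,0,0]}]'|egrep 'pos|force'|tr '\n' ' ';echo; done
```

```text
tool_pos: [592.9, -48.4, 103.0] wrist_force: [0.1, -0.0, -0.1] 
tool_pos: [597.6, -48.5, 104.1] wrist_force: [-0.4, 0.2, 0.4] 
tool_pos: [600.4, -48.3, 103.1] wrist_force: [-2.6, -0.1, -0.1] 
tool_pos: [606.2, -48.5, 103.5] wrist_force: [1.0, -0.8, 0.2] 
tool_pos: [610.5, -48.6, 103.8] wrist_force: [0.1, -0.1, 2.4] 
tool_pos: [614.5, -48.6, 103.9] wrist_force: [2.0, 0.0, 2.2] 
tool_pos: [616.4, -48.3, 102.9] wrist_force: [1.0, 0.2, 0.6]
```

```bash
python3 -m inch '[{"fingers":0,"translation":[0,0,0.0265],"angular":[0,0,0]},{"fingers":0,"translation":[-0.024,0,0.025],"angular":[0,0,0]},{"fingers":0,"translation":[-0.02,0,0],"angular":[0,0,0]},{"fingers":0,"translation":[0,0,0],"angular":[0,0,0]},{"fingers":0,"translation":[0,0,0],"angular":[0,0,0]}]'|egrep 'pos|force'
python3 d.py w23 | sed -n 16,44p
```

```text
tool_pos: [572.4, -48.3, 154.5]
wrist_force: [0.9, -0.1, 0.3]
 -32.5 ::::::=*+::::::::::=**=::::::
 -30.0 :::::::--::::::::::::-:::::::
 -27.5 :::::::------------------::::
 -25.0 ::--------------=========-:::
 -22.5 ----------------=+++=+++=-:::
 -20.0 ----------------=+==+=+==-:::
 -17.5 -:---------------=======-::::
 -15.0 =::::::::::::::::::::::::::::
 -12.5 +::::::::::::::::::::::::::::
 -10.0 =:::::+*+::::::::::::::::::::
  -7.5 :::::=***-:::::::::::::::::::
  -5.0 ::::::+*+::::::::::::::::::::
  -2.5 +-:::::::::::-=-:::::::::::::
   0.0 #-::::::::::-***-::::::::::::
   2.5 %=::::::::::-***-::::::::::::
   5.0 %=:::::::::::-=-:::::::::::::
   7.5 %-::::::::::::::::::#%*::::::
  10.0 %-:::::::::::::::::+@@%-:::::
  12.5 %-:::::::::::::::::+%@#::::::
  15.0 #-:::::::::::::::::-==:::::::
  17.5 #::::::::::::::::::::::::::::
  20.0 *:::::::::::::------------:::
  22.5 +:------------=-=========-:::
  25.0 =:========================-::
  27.5 =-=================++++===-::
  30.0 -=++++++++++++++++++++++==:::
  32.5 -=+++++++++++=++++++++===-:::
  35.0 -=======================-::::
  37.5 :-==--=++=-------------::::::
```

Level 3 (three dots uppermost). The same stroke goes to level 4.

```bash
python3 -m inch '[{"fingers":0,"translation":[0.02,0,-0.025],"angular":[0,0,0]},{"fingers":0,"translation":[0,0,-0.015],"angular":[0,0,0]},{"fingers":0,"translation":[0,0,-0.0115],"angular":[0,0,0]},{"fingers":0,"translation":[0,0,0],"angular":[0,0,0]},{"fingers":0,"translation":[0,0,0],"angular":[0,0,0]}]'|egrep 'pos|force'|tr '\n' ' '; echo; for i in 1 2 3 4 5 6 ; do python3 -m inch '[{"fingers":0,"translation":[0.002,0,0],"angular":[0,0,0]},{"fingers":0,"translation":[0.002,0,0],"angular":[0,0,0]},{"fingers":0,"translation":[0,0,0],"angular":[0,0,0]}]'|egrep 'pos|force'|tr '\n' ' ';echo; done
python3 -m inch '[{"fingers":0,"translation":[0,0,0.0265],"angular":[0,0,0]},{"fingers":0,"translation":[-0.024,0,0.025],"angular":[0,0,0]},{"fingers":0,"translation":[-0.02,0,0],"angular":[0,0,0]},{"fingers":0,"translation":[0,0,0],"angular":[0,0,0]},{"fingers":0,"translation":[0,0,0],"angular":[0,0,0]}]'|egrep 'pos|force'
python3 d.py w24 | sed -n 16,44p
```

```text
tool_pos: [592.8, -48.4, 103.0] wrist_force: [-0.1, 0.2, -0.1] 
tool_pos: [597.6, -48.5, 104.1] wrist_force: [-0.7, 0.3, -0.0] 
tool_pos: [600.4, -48.4, 103.1] wrist_force: [-2.6, -0.2, 0.6] 
tool_pos: [606.2, -48.6, 103.5] wrist_force: [-0.2, 0.3, -0.1] 
tool_pos: [610.5, -48.6, 103.8] wrist_force: [0.8, -0.7, 2.0] 
tool_pos: [614.4, -48.6, 103.9] wrist_force: [2.6, -0.4, 2.2] 
tool_pos: [616.4, -48.3, 102.8] wrist_force: [0.4, -1.1, 0.1] 
tool_pos: [572.4, -48.4, 154.5]
wrist_force: [0.2, 0.4, -1.0]
 -32.5 ::::::=++::::::::::=**=::::::
 -30.0 :::::::--::::::::::::-:::::::
 -27.5 .::::-::-----------------::::
 -25.0 ::--------------=========-:::
 -22.5 ----------------=+++=+++=-:::
 -20.0 ----------------====+=+==-:::
 -17.5 -:--------------========-::::
 -15.0 =::::::::::::::::::::::::::::
 -12.5 +:::::::::::::::::::--:::::::
 -10.0 =::::-+*+::::::::::*@%*::::::
  -7.5 :::::=***-::::::::-*@@%-:::::
  -5.0 ::::::+*+::::::::::-+*=::::::
  -2.5 +-:::::::::::::::::::::::::::
   0.0 #-:::::::::::::::::::::::::::
   2.5 %=:::::::::::::::::::::::::::
   5.0 %=:::::::::::::::::::::::::::
   7.5 %=::::-=-::::::::::-#%*::::::
  10.0 %-:::-***=:::::::::+@@%-:::::
  12.5 %-:::-***-:::::::::+%@#::::::
  15.0 #-::::=+=::::::::::-==:::::::
  17.5 #::::::::::::::::::::::::::::
  20.0 *:::::::::::--------------:::
  22.5 +::---------==--=========--::
  25.0 =-========================-::
  27.5 =-=================+==+===-::
  30.0 -=+++++++++++++++++++++===:::
  32.5 -=+++++++++++=+++++=++===-:::
  35.0 -=======================-::::
  37.5 :--=-==++=---------:---::::::
```

Level 4. One more stroke, then a check of everything.

```bash
python3 -m inch '[{"fingers":0,"translation":[0.02,0,-0.025],"angular":[0,0,0]},{"fingers":0,"translation":[0,0,-0.015],"angular":[0,0,0]},{"fingers":0,"translation":[0,0,-0.0115],"angular":[0,0,0]},{"fingers":0,"translation":[0,0,0],"angular":[0,0,0]},{"fingers":0,"translation":[0,0,0],"angular":[0,0,0]}]'|egrep 'pos|force'|tr '\n' ' '; echo; for i in 1 2 3 4 5 6 ; do python3 -m inch '[{"fingers":0,"translation":[0.002,0,0],"angular":[0,0,0]},{"fingers":0,"translation":[0.002,0,0],"angular":[0,0,0]},{"fingers":0,"translation":[0,0,0],"angular":[0,0,0]}]'|egrep 'pos|force'|tr '\n' ' ';echo; done
python3 -m inch '[{"fingers":0,"translation":[0,0,0.0265],"angular":[0,0,0]},{"fingers":0,"translation":[-0.024,0,0.025],"angular":[0,0,0]},{"fingers":0,"translation":[-0.02,0,0],"angular":[0,0,0]},{"fingers":0,"translation":[0,0,0],"angular":[0,0,0]},{"fingers":0,"translation":[0,0,0],"angular":[0,0,0]}]'|egrep 'pos|force'
python3 d.py w25 | sed -n 16,44p
python3 - <<'E'
from m import *
np.set_printoptions(precision=1,suppress=True)
s,cs=snap('scene','s10');hs=cv2.cvtColor(s,cv2.COLOR_RGB2HSV).astype(int);m=np.zeros(hs.shape[:2],bool);m[160:225,285:375]=(hs[...,2]<60)[160:225,285:375]
for q in blobs(m,20,900):print('cap',cv2.boundingRect(q))
# unchanged elsewhere: compare scene0/scene10 differences for the other objects; top stray sleeves
a=cv2.imread('pics/scene0.png').astype(int);b=s[...,::-1].astype(int);d=np.abs(a-b).max(2)
for n,(x0,y0,x1,y1) in dict(green=(232,186,256,203),orange=(132,176,158,198),beaker=(330,138,364,180),dishes=(378,166,420,202),tipbox=(152,288,234,346),benchS=(75,195,105,218)).items():print(n,(d[y0:y1,x0:x1]>50).mean().round(3))
E
```

```text
tool_pos: [592.8, -48.4, 103.0] wrist_force: [0.3, -0.4, 0.9] 
tool_pos: [597.6, -48.5, 104.1] wrist_force: [0.9, 0.0, 0.3] 
tool_pos: [600.4, -48.3, 103.1] wrist_force: [-3.9, 0.5, 0.8] 
tool_pos: [606.2, -48.5, 103.5] wrist_force: [-0.3, 0.1, -0.5] 
tool_pos: [610.5, -48.6, 103.8] wrist_force: [0.5, 0.1, 1.5] 
tool_pos: [614.5, -48.6, 103.9] wrist_force: [1.6, -0.1, 2.9] 
tool_pos: [616.4, -48.3, 102.9] wrist_force: [-0.0, -0.6, 0.4] 
tool_pos: [572.4, -48.4, 154.5]
wrist_force: [-0.5, -0.5, -0.2]
 -32.5 ::::::=++:::-++=:::=**=::::::
 -30.0 :::::::--::::::::::::-:::::::
 -27.5 ::::::-::-------------=--::::
 -25.0 ::--------------=========-:::
 -22.5 ----------------=+++=+++=-:::
 -20.0 ----------------==+===+==-:::
 -17.5 -:--------------========-::::
 -15.0 =::::::::::::::::::::::::::::
 -12.5 +:::::::::::::::::::--:::::::
 -10.0 =::::-+*+::::::::::*@%*::::::
  -7.5 :::::=***-:::::::::*@@%-:::::
  -5.0 :::::-+*+::::::::::-+*=::::::
  -2.5 +::::::::::::-=-:::::::::::::
   0.0 #-::::::::::-***-::::::::::::
   2.5 %=::::::::::-***-::::::::::::
   5.0 %=:::::::::::-=-:::::::::::::
   7.5 %-::::-=-::::::::::-#%*::::::
  10.0 %-:::-***=:::::::::+@@%-:::::
  12.5 %-:::-***-:::::::::+%@#::::::
  15.0 #-::::-+=::::::::::-==:::::::
  17.5 #::::::::::::::::::::::::::::
  20.0 *::::::::::::-------------:::
  22.5 +:------------====-======-:::
  25.0 =:========================-::
  27.5 =-=============++===+++===-::
  30.0 -=++++++++++++++++++++++=-:::
  32.5 -=++++++++++++++++++=+===-:::
  35.0 -=======================-::::
  37.5 :--=-==++=----------***=:::::
cap (296, 193, 10, 11)
cap (319, 187, 10, 11)
cap (343, 182, 11, 11)
green 0.002
orange 0.0
beaker 0.0
dishes 0.0
tipbox 0.0
benchS 0.319
```

```bash
python3 -m inch '[{"fingers":0,"translation":[-0.02,0,0.04],"angular":[0,0,0]},{"fingers":0,"translation":[-0.02,0,0.04],"angular":[0,0,0]},{"fingers":0,"translation":[0,0,0],"angular":[0,0,0]}]'|egrep 't:|pos|force'; python3 -c "
from bench import ticket
print(ticket.finish_job())"
```

```text
t: 80.4
tool_pos: [534.7, -48.9, 239.2]
tool_rot: [179.6, 0.1, 91.4]
wrist_force: [0.5, -0.4, -0.2]
the job is handed in; nothing more can be done
None
```

The heater is loaded and its wheel is at level 5; I handed the job in at 80 s with the gripper clear of everything. All three white-collared sleeves are pressed into bores, and all three vials stand upright in sleeves of their own. No fourth sleeve was visible.

**Last checks that passed**
- **Sleeves:** each press came to a hard stop at about z 95.5 against the 96 mm flush height. A camera crop taken before the vials went in showed no gap under any collar.
- **Vials:** all three caps sat within about 2 pixels of where a seated vial should appear, and did not move while I turned the wheel.
- **Wheel:** five dots are uppermost, with ridges at about ±22° (at rest).
- **Other things:** the green and orange look-alikes, beaker, dishes and tip box showed no change from the first picture.

**What went wrong or disagreed along the way**
- **Contacts:** sleeve 1 and two of the vials touched a rim on the first try (up to about 29 N). I backed off, re-aimed and they went in.
- **Wheel strokes:** the first stroke stopped half way and one later stroke rode over a ridge. I saw both and repeated them.
- **Roller resistance:** I never felt the expected 8–16 N from the rollers. The flush reading rests on the hard stops and the pictures.
- **Vial A:** I let it go without feeling the bore floor. Its seating rests on its cap position.

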